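# Gauge, trip-test and sort alternator insulator bushes

## Task

Put every orange insulator bush on a gauge pin of its own on the test stand and let it slide down as far as it will go; when all are on, press the red test button so that the trip lever drops, then lift the lever all the way back up. Only then sort the bushes by what the pins showed: those that went right down to the base plate go in the blue tray, those that stopped on the shoulder of the pin go down the steel chute into the grey bin. Leave the other parts on the bench where they are, and the lever up.

Things in the scene. Friction and masses are not known exactly. Their poses are not given: they have to be found in the camera images.
- bush_a: Orange insulator bush, a plain ring: 44 mm outside diameter, 24 mm high, 60 g, bore either 23 or 16.4 mm. Origin at its centre, 12 mm above what it stands on; its z is the ring's axis; either end up is alike. Three or four of the five bushes bush_a to bush_e are there in a run; the others are absent (None).
- bush_b: Orange insulator bush, a plain ring: 44 mm outside diameter, 24 mm high, 60 g, bore either 23 or 16.4 mm. Origin at its centre, 12 mm above what it stands on; its z is the ring's axis; either end up is alike. Three or four of the five bushes bush_a to bush_e are there in a run; the others are absent (None).
- bush_c: Orange insulator bush, a plain ring: 44 mm outside diameter, 24 mm high, 60 g, bore either 23 or 16.4 mm. Origin at its centre, 12 mm above what it stands on; its z is the ring's axis; either end up is alike. Three or four of the five bushes bush_a to bush_e are there in a run; the others are absent (None).
- bush_d: Orange insulator bush, a plain ring: 44 mm outside diameter, 24 mm high, 60 g, bore either 23 or 16.4 mm. Origin at its centre, 12 mm above what it stands on; its z is the ring's axis; either end up is alike. Three or four of the five bushes bush_a to bush_e are there in a run; the others are absent (None).
- bush_e: Orange insulator bush, a plain ring: 44 mm outside diameter, 24 mm high, 60 g, bore either 23 or 16.4 mm. Origin at its centre, 12 mm above what it stands on; its z is the ring's axis; either end up is alike. Three or four of the five bushes bush_a to bush_e are there in a run; the others are absent (None).
- stand: Test stand, fixed: a grey base plate 120 mm (its x) by 440 mm (its y, from -205 to 235 mm), 12 mm thick. Origin on the bench under it, at mid width; x away from the robot at yaw 0. It carries four steel gauge pins in a row along its y at x = 0, and a green trip box (x -45 to 55 mm, y -199.5 to -64.5 mm, top 62 mm above the bench) with a red test button and a trip lever on top.
- pin1 (a point): Foot of gauge pin 1 of 4 (65 mm apart), on the base plate. Pin 46 mm tall: 20 mm diameter up to 20 mm, cone shoulder to 26 mm, then a 12 mm pilot, chamfered tip. A 23 mm bore slides down to the plate (bush centre 12 mm above this point); a 16.4 mm bore stops on the shoulder (bush centre about 34 mm above).
- pin2 (a point): Foot of gauge pin 2 of 4 (65 mm apart), on the base plate. Pin 46 mm tall: 20 mm diameter up to 20 mm, cone shoulder to 26 mm, then a 12 mm pilot, chamfered tip. A 23 mm bore slides down to the plate (bush centre 12 mm above this point); a 16.4 mm bore stops on the shoulder (bush centre about 34 mm above).
- pin3 (a point): Foot of gauge pin 3 of 4 (65 mm apart), on the base plate. Pin 46 mm tall: 20 mm diameter up to 20 mm, cone shoulder to 26 mm, then a 12 mm pilot, chamfered tip. A 23 mm bore slides down to the plate (bush centre 12 mm above this point); a 16.4 mm bore stops on the shoulder (bush centre about 34 mm above).
- pin4 (a point): Foot of gauge pin 4 of 4 (65 mm apart), on the base plate. Pin 46 mm tall: 20 mm diameter up to 20 mm, cone shoulder to 26 mm, then a 12 mm pilot, chamfered tip. A 23 mm bore slides down to the plate (bush centre 12 mm above this point); a 16.4 mm bore stops on the shoulder (bush centre about 34 mm above).
- button_top (a point): Centre of the top face of the red test button, 30 mm diameter, standing 15 mm proud of the trip box. Spring loaded, pressed straight down.
- test_button (a joint): Travel of the test button in m: 0 released, 0.006 fully down; the spring needs 1.4 N to 3.5 N. At about 0.003 to 0.005 it tips the trip lever (1 to 2 N more), which then drops by its own weight. Springs back.
- trip_lever (a joint): Angle of the trip lever in rad: 0 up (leaning 0.22 back, to the stand's +x, on its stop), 0.22 upright, 1.27 dropped (leaning 1.05 forward, to the stand's -x). Swings freely in the stand's x-z plane: let go behind the upright it falls back to 0, before it it drops to 1.27. Under 1 N at the knob.
- lever_knob (a point): Centre of the trip lever's yellow knob, a cylinder lying along the stand's y, 22 mm diameter, 26 mm long, at the end of a 10 mm rod 100 mm from the hinge. Its end faces can be pinched from above along the stand's y.
- lever_hinge (a point): Hinge of the trip lever, in the slot on the trip box; the axis is the stand's y.
- tray: Blue tray for good bushes, fixed, open, 190 mm (its x) by 150 mm (its y), 30 mm high, walls and floor 4 mm. Origin under its centre.
- chute: Galvanized steel chute, fixed, 140 mm wide between 30 mm walls, on legs near the end of the bench, sloping down at 31 degrees along its own +y. Slippery. Origin on the bench below the middle of its upper end, where the chute's floor is 190 mm above the bench (160 mm at y = 50 mm, a good place to let a bush go). A 35 mm lip stands across the upper end.
- reject_bin: Grey plastic parts bin below the chute's lower end, 220 (its x) x 200 x 90 mm, walls 5 mm, open. Origin under its centre.
- end_housing: Bystander, loose, not to be disturbed: cast-aluminium alternator end housing, round, about 150 mm across the lugs, 50 mm high. Origin under its centre.
- pulley: Bystander, loose, not to be disturbed: dull zinc steel pulley lying flat, 64 mm diameter, 28 mm high. Origin under its centre.
- rotor: Bystander, loose, not to be disturbed: alternator rotor lying on its side, 74 mm thick steel body with a 150 mm long shaft along its own x and a copper commutator. Origin under its centre.
- brush_holder_1: Bystander, loose, not to be disturbed: black plastic brush holder, 50 x 40 x 18 mm, two copper brush ends. Origin under its centre.
- brush_holder_2: Bystander, loose, not to be disturbed: the other black brush holder, the same size. Origin under its centre.
- screwdriver: Bystander, loose, not to be disturbed: screwdriver lying along its own x, about 200 mm long, under 35 mm thick. Origin under its centre.
Mind the look-alikes: they are no part of the job. What is shaped like the bush_c but yellow is not meant.

How it is judged:
By the outcome, as a careful person would: the job done as asked, in the order asked, and still so for the second after the job is handed in, with the robot touching nothing.
Of bush_a, bush_b, bush_c, bush_d, bush_e only 3 to 4 are there at a start; the rules pass over those that are not, and their reading is None.
At some moment in a run one of bush_a, bush_b, bush_c, bush_d, bush_e may be knocked a few centimetres aside while the robot is not near it.
Once in a run the grip may slacken for a moment while it holds something.
It also fails if it takes over 210 s, if anything falls off the work surface, if the arm or the gripper's body presses on something with over 40 N, if the wrist force passes 120 N, or if a joint passes its speed limit or range.

## Robot

A 6-joint arm with a two-finger parallel gripper is mounted at the origin on the work surface. World frame = base frame: x ahead of the robot, y to its left, z up, the work surface at z = 0. Lengths are in m, angles in rad, forces in N, time in s.
With the tool pointing down it reaches from about 0.3 to 0.775 m from the base axis. Payload 14.6 kg.
Tool frame: the origin (TCP) lies at the very end of the fingers, on their centre line; the grasp point (between the pads) lies 19 mm behind it; x points along the fingers, z is the direction in which the jaws open and shut, and the axes are right-handed (so a half turn about x gives the same grasp; the last joint's range is limited). The gripper opens to 94 mm and grips with 3 to 60 N. Pads are 16 mm wide; open, the fingers measure 119 mm over their backs; the gripper's body (75 mm by 177 mm) begins 78 mm behind the grasp point.
Start: joints at [1.124, 0.3, 1.521, -0, 1.321, -0.067], TCP at [0.204, 0.511, 0.174] pointing down, gripper open.
Joint ranges: [-3.03, 3.03], [-0.79, 2.21], [0.23, 2.52], [-1.04, 4.18], [0, 3.07], [-2.55, 2.55]. Speed limits (rad/s): [2.22, 2.22, 2.57, 3.14, 3.14, 3.14].

## Interface

Orientations are given as [roll, pitch, yaw] about the fixed x, y, z axes, in that order (R = Rz(yaw) Ry(pitch) Rx(roll)).
In Python, from station import ctrl gives the robot as it stands. The module is installed in compiled form; this text tells all that it offers.
- The arm moves only by the tool servo_tool, never from a script. Its argument "motion" is one flat list of numbers, 4 for each row, row after row: the shift along the tool's x, y, z in mm, then the turn about the tool's x in degrees. In form: [dx, dy, dz, roll, dx, dy, dz, roll, ...]. A call has 1 to 20 rows; each row is the pose to reach, as a shift and turn from the pose commanded when the call began, along the tool's axes at that moment; what a row does not reach only later rows make up. A row lasts 1/8 s, in which the tool goes at most 62.5 mm and 10.7 degrees, less where a joint would pass 70% of its speed; a pose out of reach is approached as far as the arm can. A call with a gripper value outside its range is refused whole. "gripper" is the opening, from 0 (shut) to 1 (fully open), set as the call begins (left out, the last holds). The fingers move at their own pace and stop on an object; "force" is the grip in N (left out, the last holds). Time passes only in rows, so rows that repeat a pose let the fingers close. It gives the time, the measured TCP pose, the force and the opening at its end, in the units of the state.
- ctrl.get_obs(): the state, without advancing time (a new reading comes with each control period).
- ctrl.camera(name): name is "scene" or "top" or "wrist"; returns a dict with "color" (480x640x3 uint8, red, green, blue), "z_map" (480x640 float32, m along the optical axis (not along the pixel's ray), 0 where there is no reading), "fx", "fy", "cx", "cy" (pixels), "rvec" (rotation vector, rad) and "tvec" (3), from world to camera coordinates, as OpenCV has them. Camera axes: x right, y down, z forward; pixel columns grow to the right and rows downward; lengths in m; the calibration is good to about 2 mm. A picture is of the moment at which its call begins.
- ctrl.hand_in(): hands the job in, once; it reports no verdict.
The state is a dict: "time_s": time; "qpos": joint angles; "joint_vel": joint speeds; "tau": joint torques, N m; "ee_pos": TCP position; "eef_rot": TCP orientation; "force": force on the tool from outside, world axes, zero at the start; "moment": the same for the moment, N m; "grip_width": finger opening in m.
Only numpy, scipy, OpenCV 4.12 (cv2) and the standard library are available. Lean on these libraries where they do the work, as an engineer would, in place of code of your own. Each camera call takes 0.05 s, during which the arm holds its last target.

## Working session

There is one attempt and no reset: what is moved stays moved. The work goes in short steps, Python scripts to look and compute and a tool call to move; the robot and the scene stay as the last step left them, time stands still between calls to the robot, and variables do not carry over. Pictures are saved under pics/ and viewed, and the job is handed in when it is done.

Besides the shell and the picture viewer there is one more tool, called after "Call:" as name(argument=value, ...) on one line, values as JSON. servo_tool: Moves the arm, as the interface text tells. Its arguments: {"type":"object","properties":{"motion":{"type":"array","items":{"type":"number"}},"gripper":{"type":"number"},"force":{"type":"number"}},"required":["motion"]}

```bash
mkdir -p pics
cat > h.py <<'E'
import numpy as np, cv2
from station import ctrl
from scipy.spatial.transform import Rotation as R
def cam(n):
    c=ctrl.camera(n); return c
def save(c,name,crop=None,s=1):
    im=c['color'][:,:,::-1]
    if crop: x0,y0,x1,y1=crop; im=im[y0:y1,x0:x1]
    if s!=1: im=cv2.resize(im,None,fx=s,fy=s,interpolation=cv2.INTER_CUBIC)
    cv2.imwrite('pics/'+name,im)
def cloud(c):
    z=c['z_map'];v,u=np.mgrid[0:480,0:640]
    p=np.stack([(u-c['cx'])/c['fx']*z,(v-c['cy'])/c['fy']*z,z],-1)
    Rm=cv2.Rodrigues(np.array(c['rvec'],float))[0]
    return (p-np.array(c['tvec']).ravel())@Rm
def proj(c,P):
    return cv2.projectPoints(np.array(P,float).reshape(-1,3),np.array(c['rvec'],float),np.array(c['tvec'],float),np.array([[c['fx'],0,c['cx']],[0,c['fy'],c['cy']],[0,0,1]],float),None)[0].reshape(-1,2)
def st():
    o=ctrl.get_obs(); print({k:np.round(v,3).tolist() for k,v in o.items() if k in('time_s','ee_pos','eef_rot','force','grip_width','qpos')}); return o
def rel(P,yaw=None):
    "shift in tool axes (mm) from measured pose to world P"
    o=ctrl.get_obs(); M=R.from_euler('xyz',o['eef_rot']).as_matrix()
    return np.round(M.T@(np.array(P)-o['ee_pos'])*1000,1)
E
python3 - <<'E'
from h import *
o=st(); print(R.from_euler('xyz',o['eef_rot']).as_matrix().round(3))
for n in ('scene','top','wrist'):
    c=cam(n); save(c,n+'0.png'); np.savez('pics/%s0.npz'%n,**c); print(n,c['fx'],np.round(c['rvec'],3).tolist(),np.round(c['tvec'],3).tolist())
E
```

```text
{'time_s': 0.0, 'qpos': [1.124, 0.3, 1.522, 0.0, 1.321, -0.067], 'ee_pos': [0.204, 0.511, 0.174], 'eef_rot': [3.059, 1.57, -2.033], 'force': [0.404, -0.283, -0.587], 'grip_width': 0.094}
[[-0.001 -0.929  0.371]
 [-0.001  0.371  0.929]
 [-1.     0.    -0.001]]
scene 476.69784765637473 [1.667, 2.053, -0.694] [0.071, -0.36, 1.873]
top 555.7021051903876 [2.165, -2.186, 0.085] [0.06, 0.583, 1.4]
wrist 392.0093718250024 [-2.393, -1.62, -0.238] [-0.55, -0.03, 0.393]
```

View pics/scene0.png

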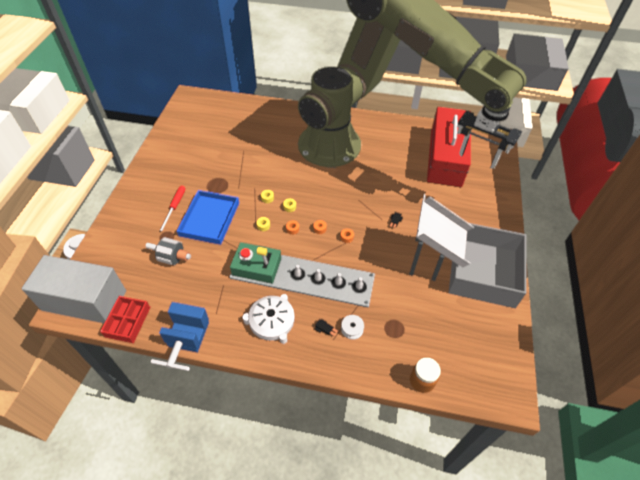

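View pics/top0.png

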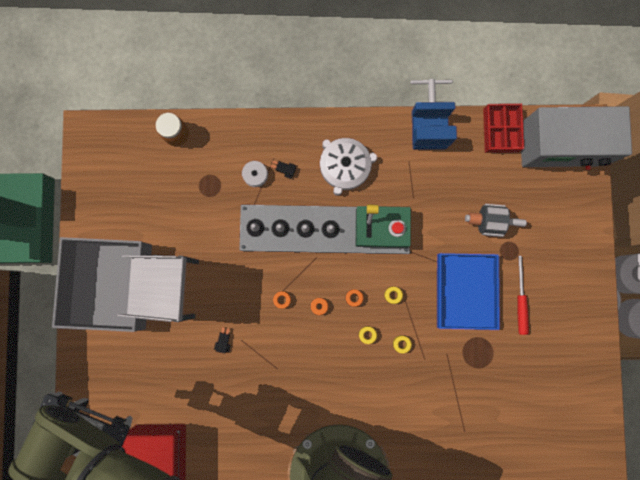

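View pics/wrist0.png

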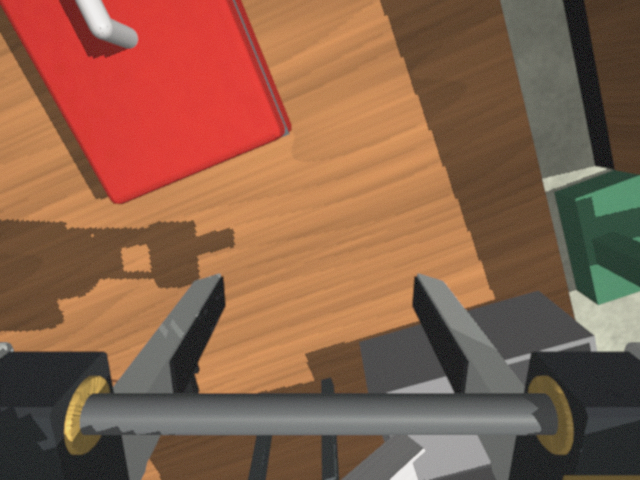

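The top view shows three orange rings at about (282,300), (319,306) and (354,298); these are the bushes. The rings at (394,296), (368,335) and (402,345) are yellow look-alikes. The stand runs along row 229, with its pins at columns 256 to 331 and the button at (397,228). The tray is at (468,291) and the chute at (157,288).

Run:
```python
from h import *
c=dict(np.load('pics/top0.npz')); W=cloud(c); hsv=cv2.cvtColor(c['color'],cv2.COLOR_RGB2HSV)
cv2.imwrite('pics/crop1.png',cv2.resize(c['color'][190:360,225:425,::-1],None,fx=4,fy=3.5,interpolation=2))
for (u,v) in [(282,300),(319,306),(354,298),(394,296),(368,335),(402,345)]:
    w=W[v-14:v+15,u-14:u+15].reshape(-1,3); h=hsv[v-14:v+15,u-14:u+15].reshape(-1,3)
    m=(w[:,2]>0.019)&(w[:,2]<.03)&(h[:,1]>150)
    p=w[m]; print((u,v),m.sum(),((p.max(0)+p.min(0))/2).round(4),p.mean(0).round(4),(p.max(0)-p.min(0)).round(3),'hue',np.median(h[m,0]))
# stand features
r=W[200:258,235:415].reshape(-1,3)
def feat(m,n):
    p=W[m]; print(n,m.sum(),p.min(0).round(3),p.max(0).round(3),((p.max(0)+p.min(0))/2).round(4))
box=np.zeros((480,640),bool); box[200:258,235:415]=1
z=W[:,:,2]
feat(box&(z>.008)&(z<.016),'plate')
for u in(256,281,306,331):
    b=box.copy(); b[:,:u-11]=0; b[:,u+11:]=0; feat(b&(z>.045)&(z<.07),'pin')
    feat(b&(z>.053)&(z<.07),'pintop')
red=box&((hsv[...,0]<8)|(hsv[...,0]>172))&(hsv[...,1]>150); feat(red&(z>.07),'button')
yel=box&(hsv[...,0]>20)&(hsv[...,0]<35)&(hsv[...,1]>150); feat(yel&(z>.1),'knob')
feat(box&(z>.058)&(z<.066),'boxtop')
b=np.zeros((480,640),bool);b[245:340,430:510]=1
feat(b&(z>.026)&(z<.036),'trayrim')
b=np.zeros((480,640),bool);b[245:330,40:195]=1
feat(b&(z>.1)&(z<.3),'chute')
feat(b&(z>.08)&(z<.1),'binrim')
for u,v in [(180,290),(160,290),(140,290),(160,262),(160,316),(185,290)]: print(u,v,W[v,u].round(3))
```

```text
(282, 300) 159 [0.4393 0.1412 0.0246] [0.4397 0.1409 0.0245] [0.043 0.041 0.011] hue 11.0
(319, 306) 183 [0.4221 0.0448 0.0245] [0.422  0.0457 0.0244] [0.041 0.041 0.011] hue 11.0
(354, 298) 160 [ 0.444  -0.0446  0.0244] [ 0.4431 -0.0443  0.0245] [0.041 0.041 0.011] hue 11.0
(394, 296) 154 [ 0.4482 -0.1437  0.0246] [ 0.4494 -0.1438  0.0242] [0.041 0.041 0.01 ] hue 24.0
(368, 335) 160 [ 0.3491 -0.0759  0.0247] [ 0.3487 -0.0763  0.0243] [0.043 0.041 0.01 ] hue 24.0
(402, 345) 162 [ 0.3248 -0.1638  0.0242] [ 0.3238 -0.1638  0.0242] [0.041 0.042 0.01 ] hue 24.0
plate 4334 [ 0.547 -0.2    0.008] [0.698 0.261 0.016] [0.6225 0.0307 0.012 ]
pin 20 [0.62  0.204 0.046] [0.63  0.214 0.066] [0.6249 0.2089 0.0563]
pintop 15 [0.621 0.204 0.054] [0.63  0.214 0.066] [0.6256 0.2089 0.06  ]
pin 20 [0.619 0.138 0.051] [0.629 0.148 0.063] [0.6239 0.1433 0.057 ]
pintop 16 [0.619 0.138 0.054] [0.629 0.148 0.063] [0.6239 0.1433 0.0585]
pin 16 [0.618 0.075 0.051] [0.626 0.083 0.064] [0.6219 0.0793 0.0572]
pintop 15 [0.618 0.075 0.055] [0.626 0.083 0.064] [0.6219 0.0792 0.0592]
pin 19 [0.615 0.01  0.048] [0.625 0.02  0.064] [0.62   0.0151 0.0564]
pintop 15 [0.615 0.01  0.055] [0.625 0.018 0.064] [0.62   0.014  0.0595]
button 91 [ 0.603 -0.163  0.071] [ 0.626 -0.137  0.085] [ 0.6148 -0.15    0.0781]
knob 90 [ 0.641 -0.093  0.151] [ 0.66  -0.069  0.165] [ 0.6504 -0.0809  0.1584]
boxtop 1565 [ 0.57  -0.186  0.058] [0.672 0.213 0.066] [0.6209 0.0135 0.062 ]
trayrim 466 [ 0.36  -0.412  0.026] [ 0.554 -0.256  0.036] [ 0.457 -0.334  0.031]
chute 3479 [0.394 0.345 0.1  ] [0.549 0.525 0.228] [0.4717 0.4347 0.1642]
binrim 713 [0.372 0.356 0.08 ] [0.579 0.693 0.1  ] [0.4757 0.5246 0.09  ]
180 290 [0.466 0.351 0.217]
160 290 [0.466 0.414 0.152]
140 290 [0.467 0.471 0.117]
160 262 [0.531 0.416 0.149]
160 316 [0.407 0.411 0.159]
185 290 [0.466 0.391 0.003]
```

View pics/crop1.png

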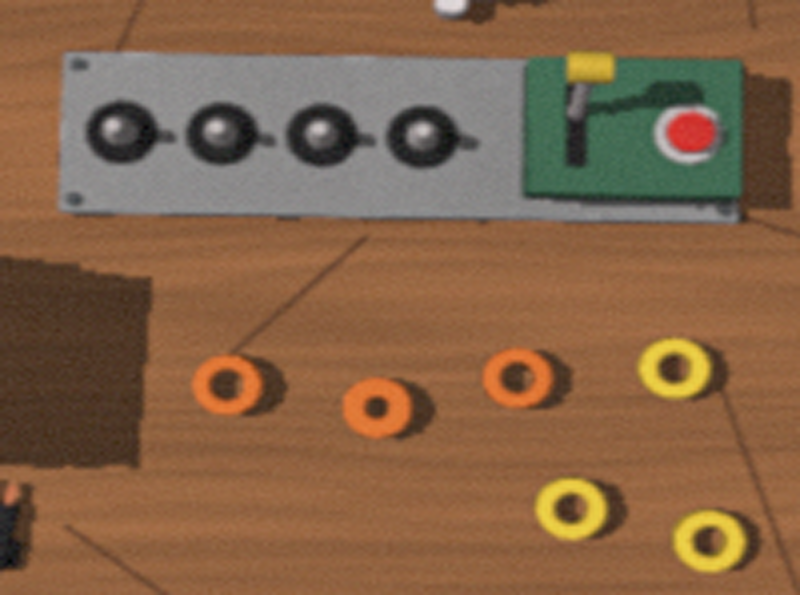

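Call:
servo_tool(motion=[-50, 0, 0, 0, -100, 0, 0, 0, -100, -45, -32, 8.5, -100, -90, -64, 17, -100, -135, -96, 25.5, -100, -180, -128, 34, -100, -225, -160, 43, -100, -270, -192, 51, -100, -315, -225, 60, -60, -340, -245, 65, -40, -355, -257, 68.2, -40, -355, -257, 68.2], gripper=0.75)

```text
time_s: 1.65
ee_pos: [0.438, 0.1396, 0.213]
eef_rot: [-2.91, 1.568, -2.911]
force: [0.3, 0.8, 0.8]
grip_width: 0.0708
```

Run:
```python
from h import *
st(); c=cam('wrist'); save(c,'w1.png'); 
for n,P in dict(a=(.4393,.1412,.024),b=(.422,.0452,.024)).items(): print(n,proj(c,P))
W=cloud(c);hsv=cv2.cvtColor(c['color'],cv2.COLOR_RGB2HSV)
m=((hsv[...,0]>7)&(hsv[...,0]<14)&(hsv[...,1]>190)&(W[...,2]>.02)&(W[...,2]<.028)).astype(np.uint8)
n,l,s,ce=cv2.connectedComponentsWithStats(m)
for i in range(1,n):
    if s[i,4]>150:
        p=W[l==i]; print(ce[i].round(),s[i,4],((p.max(0)+p.min(0))/2).round(4),(p.max(0)-p.min(0)).round(4))
st()
print(rel((.4393,.1412,.003)))
```

```text
{'time_s': 1.65, 'qpos': [0.229, 0.068, 1.704, -0.0, 1.372, 0.23], 'ee_pos': [0.438, 0.14, 0.213], 'eef_rot': [-2.91, 1.568, -2.911], 'force': [0.259, 0.764, 0.752], 'grip_width': 0.071}
a [[319.56027557 198.38555775]]
b [[304.05849642 283.35008415]]
[321. 199.] 821 [0.4403 0.1416 0.0239] [0.0426 0.0431 0.0077]
[305. 282.] 919 [0.4224 0.0465 0.0236] [0.0413 0.0432 0.0072]
[321. 351.] 614 [ 0.4426 -0.0428  0.0238] [0.0412 0.0428 0.0075]
{'time_s': 1.7, 'qpos': [0.23, 0.067, 1.702, 0.0, 1.373, 0.23], 'ee_pos': [0.438, 0.14, 0.214], 'eef_rot': [-3.074, 1.57, -3.073], 'force': [-0.469, 0.109, 0.193], 'grip_width': 0.071}
[211.3   0.8   1.3]
```

View pics/w1.png

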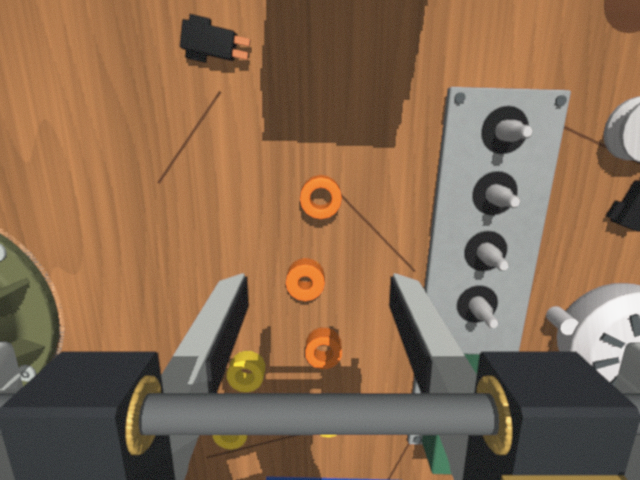

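The wrist view shows bushes at (321,199), (305,282) and (321,351), agreeing with the top view to about 1–2 mm. The middle one has the small bore. I'll grasp the first one.

Call:
servo_tool(motion=[50, 1, 1.5, 0, 100, 1, 1.5, 0, 150, 1, 1.5, 0, 190, 1, 1.5, 0, 205, 1, 1.5, 0, 210, 1, 1.5, 0, 210, 1, 1.5, 0])

```text
time_s: 2.58
ee_pos: [0.4406, 0.1419, 0.0054]
eef_rot: [0.249, 1.569, 0.25]
force: [0.1, -0.1, 0.7]
grip_width: 0.0706
```

Call:
servo_tool(motion=[0, 0, 0, 0, 0, 0, 0, 0, 0, 0, 0, 0, 0, 0, 0, 0, 0, 0, 0, 0], gripper=0.3, force=25)

```text
time_s: 3.2
ee_pos: [0.4398, 0.1415, 0.0043]
eef_rot: [0.325, 1.571, 0.325]
force: [0.8, 0.4, -0.3]
grip_width: 0.0287
```

Call:
servo_tool(motion=[-40, 0, 0, 0, -90, 0, 0, 0, -120, 0, 0, 0, -120, 0, 0, 0])

```text
time_s: 3.7
ee_pos: [0.4408, 0.1417, 0.1262]
eef_rot: [0.227, 1.567, 0.227]
force: [0.7, -0.6, -0.5]
grip_width: 0.028
```

Run:
```python
from h import *
o=st(); c=cam('wrist'); save(c,'w2.png'); print(R.from_euler('xyz',o['eef_rot']).as_matrix().round(4))
W=cloud(c); z=W[...,2]
for i,P in enumerate([(.6252,.209,.058),(.6239,.1435,.058),(.6219,.0792,.058),(.620,.0145,.058)]): print(proj(c,P))
print(rel((.6252,.209,.09)))
```

```text
{'time_s': 3.7, 'qpos': [0.232, 0.153, 1.82, -0.0, 1.165, 0.231], 'ee_pos': [0.441, 0.142, 0.126], 'eef_rot': [0.227, 1.567, 0.227], 'force': [0.661, -0.6, -0.45], 'grip_width': 0.028}
[[ 3.9e-03 -7.0e-04  1.0e+00]
 [ 9.0e-04  1.0e+00  7.0e-04]
 [-1.0e+00  9.0e-04  3.9e-03]]
[[581.02579168 141.27742733]]
[[562.46802391 231.20805224]]
[[545.51499937 308.95229417]]
[[530.50019033 378.42000335]]
[ 34.7  67.3 185.2]
```

View pics/w2.png

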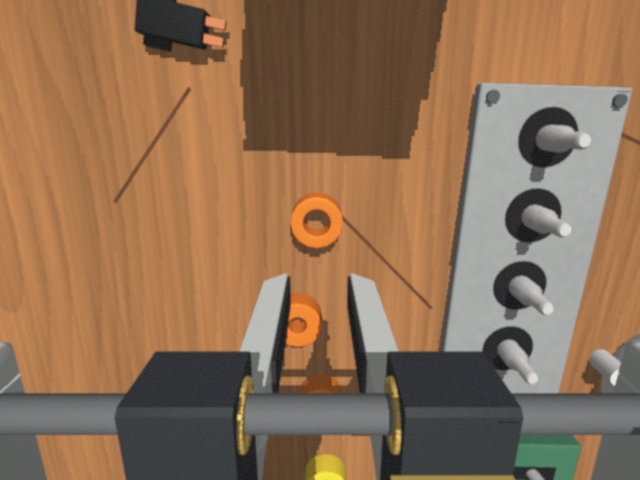

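The wrist view shows the bush still on the bench at (317,221) and the fingers closed on nothing. I'll find where each bush is now.

```bash
cat >> h.py <<'E'
def rings(c,zr=(.018,.03),amin=80):
    W=cloud(c);hsv=cv2.cvtColor(c['color'],cv2.COLOR_RGB2HSV)
    m=((hsv[...,0]>7)&(hsv[...,0]<15)&(hsv[...,1]>180)&(W[...,2]>zr[0])&(W[...,2]<zr[1])).astype(np.uint8)
    n,l,s,ce=cv2.connectedComponentsWithStats(m)
    for i in range(1,n):
        if s[i,4]>amin:
            p=W[l==i]; print(ce[i].round(),s[i,4],((p.max(0)+p.min(0))/2).round(4),(p.max(0)-p.min(0)).round(4))
E
python3 - <<'E'
from h import *
c=cam('wrist');rings(c);c=cam('top');rings(c);save(c,'t2.png',(200,180,440,360),3); print(proj(c,ctrl.get_obs()['ee_pos'])); st()
c=cam('scene');save(c,'s2.png')
E
```

```text
[318. 222.] 1577 [0.4404 0.1416 0.0227] [0.043  0.0429 0.0093]
[304. 324.] 1153 [0.4277 0.0467 0.0225] [0.0326 0.0437 0.0091]
[321. 389.] 133 [ 0.4447 -0.0246  0.0216] [0.0279 0.0076 0.0072]
[319. 305.] 155 [0.422  0.0447 0.0242] [0.0358 0.0408 0.0106]
[[278.17819354 300.30937374]]
{'time_s': 3.85, 'qpos': [0.232, 0.156, 1.823, -0.0, 1.164, 0.231], 'ee_pos': [0.439, 0.141, 0.123], 'eef_rot': [-2.903, 1.569, -2.902], 'force': [-0.883, -0.031, 0.073], 'grip_width': 0.028}
```

View pics/t2.png

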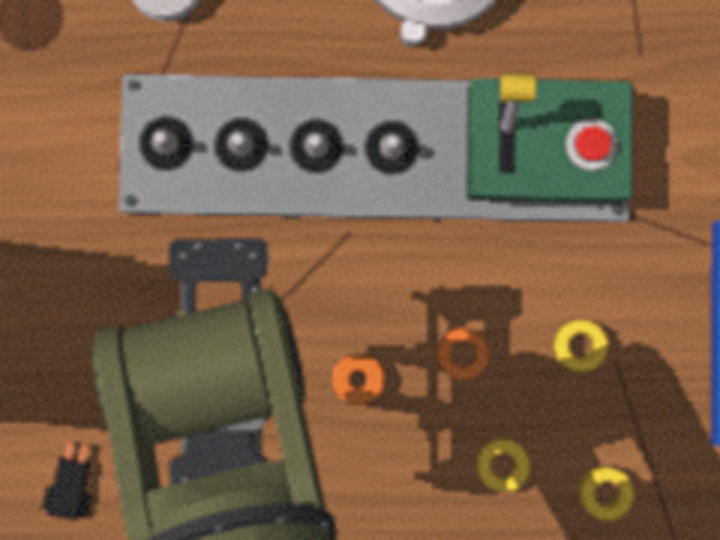

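Run:
```python
from h import *
o=ctrl.get_obs(); c=cam('wrist'); e=o['ee_pos']
for d in (0,.019,.04): print(d,[proj(c,e+np.array([s*.014,0,d])).round(0).tolist() for s in(-1,1)])
W=cloud(c)
for u,v in [(284,278),(283,282),(280,300),(356,278),(358,285),(362,300)]: print(u,v,W[v,u].round(4), c['z_map'][v,u])
Rm=cv2.Rodrigues(np.array(c['rvec'],float))[0]; print('cam pos',-Rm.T@np.array(c['tvec']).ravel(), e)
```

```text
0 [[[293.0, 268.0]], [[341.0, 268.0]]]
0.019 [[[291.0, 281.0]], [[343.0, 281.0]]]
0.04 [[[288.0, 299.0]], [[346.0, 299.0]]]
284 278 [0.4234 0.1512 0.1609] 0.18802658
283 282 [0.4235 0.1516 0.1666] 0.18252689
280 300 [0.4237 0.151  0.1838] 0.16621417
356 278 [0.4578 0.1518 0.1623] 0.18646166
358 285 [0.4581 0.1514 0.1694] 0.17974994
362 300 [0.4582 0.1519 0.1856] 0.16413637
cam pos [0.44029858 0.22613544 0.33472831] [0.43923282 0.14135757 0.1230136 ]
```

Run:
```python
from h import *
c=cam('wrist'); save(c,'w3.png',(220,180,420,380),3); np.savez('pics/w3.npz',**c)
W=cloud(c)
print('col285'); 
for v in range(264,300,3): print(v,W[v,278:292:3].round(3)[:,2], W[v,350:364:3].round(3)[:,2])
e=ctrl.get_obs()['ee_pos']
for d in (0,.019,.03,.04): print(d,proj(c,e+np.array([-.016,.008,d])).round(0))
```

```text
col285
264 [0.001 0.001 0.002 0.    0.001] [0.001 0.001 0.001 0.001 0.002]
267 [0.001 0.002 0.    0.    0.001] [-0.     0.002  0.002  0.002  0.002]
270 [0.002 0.001 0.001 0.001 0.   ] [ 0.001  0.    -0.     0.001  0.   ]
273 [0.001 0.002 0.002 0.002 0.002] [ 0.002  0.    -0.001  0.001  0.002]
276 [0.16  0.159 0.159 0.155 0.   ] [0.155 0.158 0.16  0.158 0.001]
279 [0.163 0.163 0.163 0.158 0.154] [0.159 0.162 0.162 0.163 0.163]
282 [0.166 0.167 0.166 0.163 0.157] [0.162 0.166 0.166 0.166 0.165]
285 [0.17  0.168 0.169 0.165 0.157] [0.166 0.17  0.169 0.17  0.171]
288 [0.174 0.172 0.173 0.169 0.157] [0.169 0.172 0.172 0.172 0.172]
291 [0.176 0.175 0.173 0.172 0.157] [0.174 0.172 0.176 0.175 0.177]
294 [0.178 0.18  0.176 0.175 0.158] [0.174 0.176 0.18  0.178 0.179]
297 [0.181 0.182 0.18  0.175 0.159] [0.175 0.179 0.181 0.182 0.181]
0 [[290. 255.]]
0.019 [[287. 267.]]
0.03 [[285. 275.]]
0.04 [[283. 283.]]
```

View pics/w3.png

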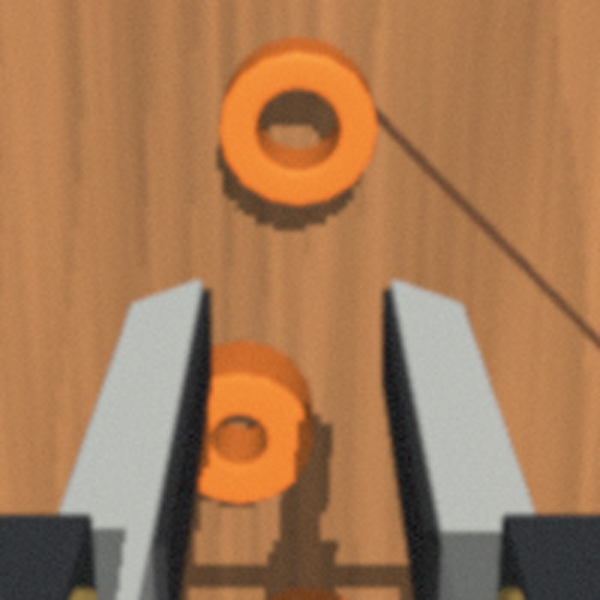

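The enlarged wrist view explains the miss. The real fingertips appear about 30 mm above the reported TCP: at TCP z = 0.123 they are seen at about z = 0.155, on both depth and image row. My first grasp therefore closed above the ring. I'll go about 30 mm lower and watch the force.

Call:
servo_tool(motion=[0, 0, 0, 0, 40, 0, 0, 0, 80, 0, 0, 0, 110, 0, 0, 0, 130, 0, 0, 0, 138, 0, 0, 0, 142, 0, 0, 0, 145, 0, 0, 0, 145, 0, 0, 0], gripper=0.75)

```text
time_s: 5.12
ee_pos: [0.44, 0.1416, -0.0204]
eef_rot: [0.225, 1.57, 0.226]
force: [0.6, -0.2, -0.1]
grip_width: 0.0704
```

Run:
```python
from h import *
st(); c=cam('wrist'); save(c,'w4.png',(170,180,470,380),2.6)
W=cloud(c)
for v in range(273,300,4): print(v,W[v,225:265:4,2].round(3))
```

```text
{'time_s': 5.125, 'qpos': [0.232, 0.384, 1.93, -0.0, 0.826, 0.231], 'ee_pos': [0.44, 0.142, -0.02], 'eef_rot': [0.225, 1.57, 0.226], 'force': [0.637, -0.227, -0.104], 'grip_width': 0.07}
273 [0.001 0.001 0.001 0.002 0.001 0.001 0.002 0.001 0.002 0.001]
277 [0.001 0.002 0.018 0.016 0.016 0.014 0.002 0.002 0.001 0.001]
281 [0.021 0.022 0.022 0.021 0.02  0.019 0.002 0.002 0.001 0.002]
285 [0.027 0.026 0.027 0.025 0.023 0.018 0.003 0.001 0.    0.001]
289 [0.029 0.031 0.03  0.029 0.027 0.019 0.    0.001 0.001 0.   ]
293 [ 0.034  0.034  0.034  0.031  0.028  0.019  0.001 -0.     0.001  0.003]
297 [0.038 0.037 0.039 0.034 0.029 0.019 0.001 0.002 0.001 0.001]
```

View pics/w4.png

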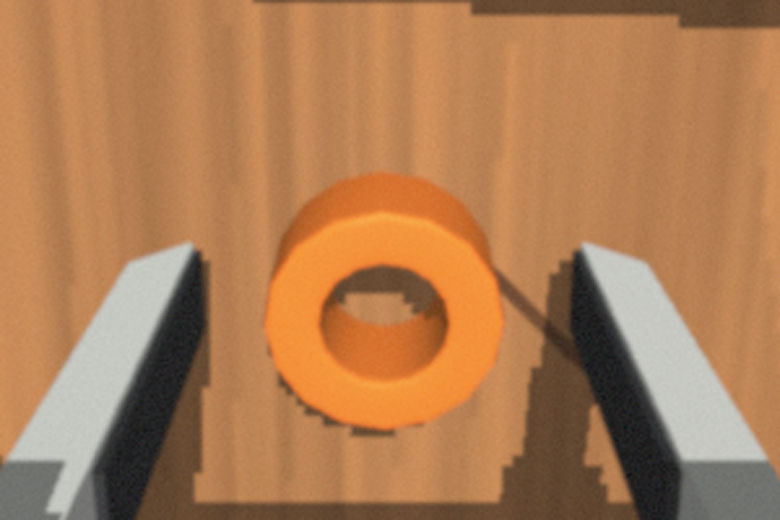

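The ring is now centred between the fingers at about (385,320) in the crop, with tips at about z = 0.013. I'll go 8 mm lower and close.

Call:
servo_tool(motion=[4, 0, 0, 0, 8, 0, 0, 0, 8, 0, 0, 0])

```text
time_s: 5.55
ee_pos: [0.4396, 0.1414, -0.0291]
eef_rot: [-2.918, 1.57, -2.918]
force: [0.2, -0.1, 0.3]
grip_width: 0.0703
```

Call:
servo_tool(motion=[0, 0, 0, 0, 0, 0, 0, 0, 0, 0, 0, 0, 0, 0, 0, 0], gripper=0.3, force=25)

```text
time_s: 6.05
ee_pos: [0.4399, 0.1415, -0.0287]
eef_rot: [0.103, 1.571, 0.104]
force: [0.1, 0.1, 0.2]
grip_width: 0.045
```

Call:
servo_tool(motion=[-20, 0, 0, 0, -60, 0, 0, 0, -100, 0, 0, 0, -120, 0, 0, 0, -120, 0, 0, 0])

```text
time_s: 6.68
ee_pos: [0.4404, 0.1417, 0.0922]
eef_rot: [0.228, 1.568, 0.228]
force: [0.0, -0.2, -0.9]
grip_width: 0.0455
```

Run:
```python
from h import *
st(); c=cam('wrist'); save(c,'w5.png'); np.savez('pics/w5.npz',**c)
W=cloud(c);rings(c,(.05,.3),300)
c=cam('top');rings(c)
```

```text
{'time_s': 6.675, 'qpos': [0.232, 0.196, 1.856, -0.0, 1.087, 0.231], 'ee_pos': [0.44, 0.142, 0.092], 'eef_rot': [0.228, 1.568, 0.228], 'force': [0.017, -0.231, -0.937], 'grip_width': 0.045}
[318. 304.] 6845 [0.441  0.1416 0.1357] [0.0454 0.0439 0.0257]
[320. 306.] 130 [0.4232 0.0447 0.0242] [0.038  0.0407 0.0105]
```

View pics/w5.png

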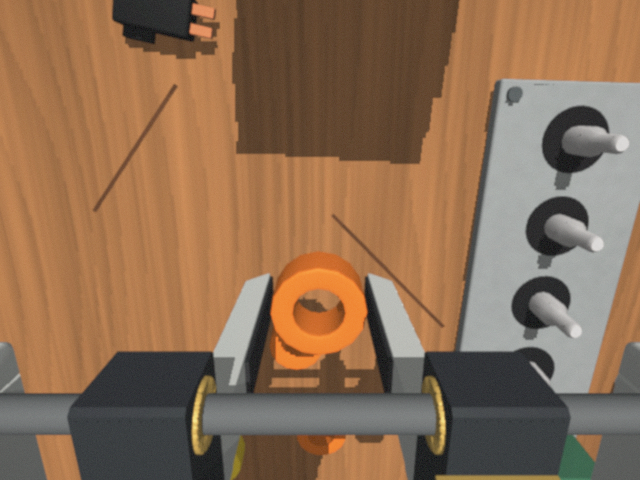

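Bush A is held: width 45 mm, ring at (318,304) between the pads. Next I'll move above the outer pin.

Call:
servo_tool(motion=[0, 18, 50, 0, 0, 36, 100, 0, 0, 54, 150, 0, 0, 67.5, 180, 0, 0, 67.5, 185, 0, 0, 67.5, 185, 0, 0, 67.5, 185, 0])

```text
time_s: 7.65
ee_pos: [0.624, 0.2088, 0.0911]
eef_rot: [-2.878, 1.57, -2.877]
force: [0.2, -0.6, -0.9]
grip_width: 0.0453
```

Run:
```python
from h import *
st(); c=cam('wrist'); save(c,'w6.png',(160,100,480,400),2); np.savez('pics/w6.npz',**c)
rings(c,(.05,.3),300)
for i,P in enumerate([(.6252,.209,.058),(.6239,.1435,.058),(.6219,.0792,.058)]): print(proj(c,P).round())
c=cam('top'); save(c,'t6.png',(200,180,440,360),3)
c=cam('scene'); save(c,'s6.png',(220,180,420,330),4)
```

```text
{'time_s': 7.65, 'qpos': [0.267, 0.612, 1.27, 0.0, 1.261, 0.267], 'ee_pos': [0.624, 0.209, 0.091], 'eef_rot': [-2.878, 1.57, -2.877], 'force': [0.173, -0.607, -0.887], 'grip_width': 0.045}
[318. 305.] 6611 [0.6248 0.2087 0.1342] [0.0454 0.0441 0.0253]
[[319. 249.]]
[[317. 336.]]
[[315. 411.]]
```

View pics/w6.png

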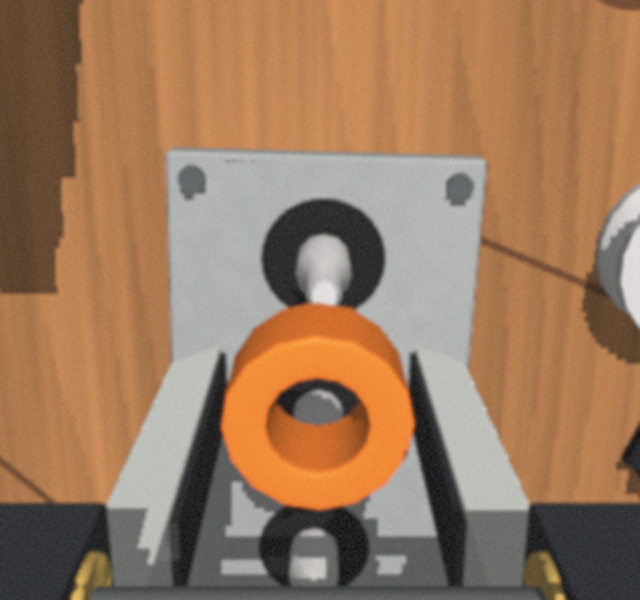

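View pics/s6.png

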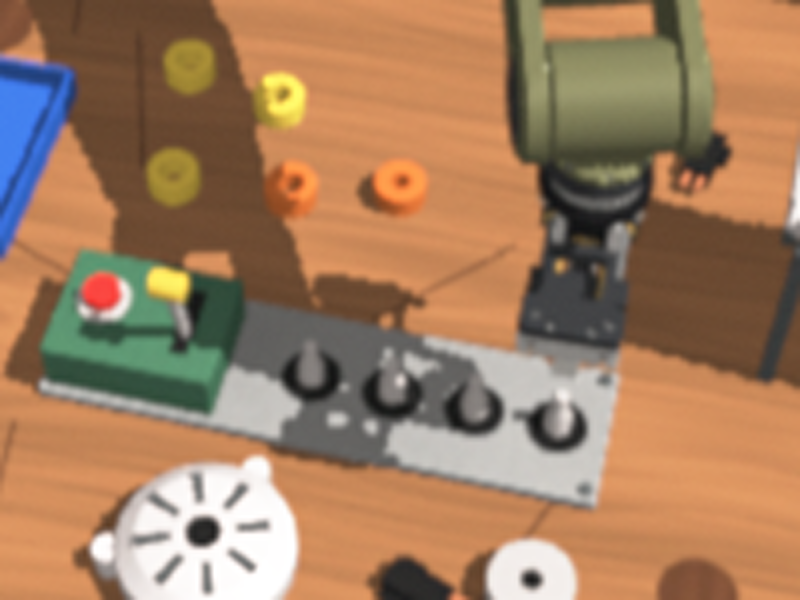

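The pin tip is at about (321,250) and the ring at (318,305). I'll measure the pin axis from this view.

Run:
```python
from h import *
c=dict(np.load('pics/w6.npz')); W=cloud(c)
# pilot silhouette midpoints per row
for v in range(222,252,3):
    z=W[v,295:345,2]; m=np.where(z>.034)[0]+295
    if len(m): print(v,m.min(),m.max(),W[v,m,0].mean().round(4),W[v,m,2].mean().round(3),W[v,m,1].mean().round(4))
# expected axis pixel at foot
for x in (.6245,.6255,.6265): print(x,proj(c,[(x,.209,.05),(x,.209,.058)]).round(1).tolist())
hsv=cv2.cvtColor(c['color'],cv2.COLOR_RGB2GRAY)
# pin base dark disc
m=(hsv<45); m[:195]=0;m[255:]=0;m[:,:285]=0;m[:,360:]=0
p=W[m]; print('disc',p.min(0).round(4),p.max(0).round(4),((p.min(0)+p.max(0))/2).round(4))
```

```text
225 317 323 0.6258 0.034 0.2187
228 314 329 0.6268 0.036 0.2169
231 311 332 0.6268 0.037 0.215
234 309 334 0.6265 0.05 0.2168
237 309 334 0.6268 0.044 0.2128
240 309 333 0.6264 0.049 0.2121
243 311 333 0.6271 0.053 0.2112
246 313 330 0.6267 0.059 0.2111
249 314 330 0.627 0.059 0.2091
0.6245 [[318.2, 244.8], [318.2, 248.7]]
0.6255 [[319.7, 244.8], [319.7, 248.7]]
0.6265 [[321.1, 244.8], [321.2, 248.7]]
disc [0.605  0.1917 0.0112] [0.6489 0.2935 0.3028] [0.627  0.2426 0.157 ]
```

Call:
servo_tool(motion=[0, -0.5, 2, 0, 30, -0.5, 2, 0, 55, -0.5, 2, 0, 70, -0.5, 2, 0, 78, -0.5, 2, 0, 84, -0.5, 2, 0, 84, -0.5, 2, 0])

```text
time_s: 8.68
ee_pos: [0.6269, 0.2086, 0.0074]
eef_rot: [0.003, 1.571, 0.004]
force: [0.1, 0.2, -1.0]
grip_width: 0.0453
```

Run:
```python
from h import *
st(); c=cam('wrist'); save(c,'w7.png',(200,180,440,380),3); np.savez('pics/w7.npz',**c)
```

```text
{'time_s': 8.675, 'qpos': [0.266, 0.709, 1.319, -0.0, 1.114, 0.265], 'ee_pos': [0.627, 0.209, 0.007], 'eef_rot': [0.003, 1.571, 0.004], 'force': [0.129, 0.196, -1.025], 'grip_width': 0.045}
```

View pics/w7.png

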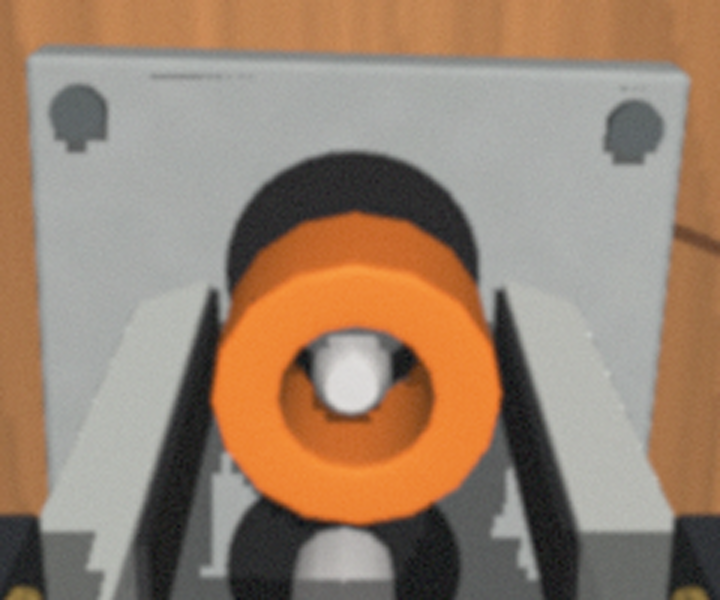

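The pin is inside the bore: tip at (350,385) in the crop, bore centre at (357,397). I'll shift back 1.5 mm and lower.

Call:
servo_tool(motion=[0, 1, -1.5, 0, 5, 1, -1.5, 0, 10, 1, -1.5, 0, 15, 1, -1.5, 0, 20, 1, -1.5, 0, 20, 1, -1.5, 0])

```text
time_s: 9.48
ee_pos: [0.625, 0.2096, -0.0133]
eef_rot: [-2.893, 1.57, -2.892]
force: [0.3, 0.3, 0.2]
grip_width: 0.0453
```

Call:
servo_tool(motion=[0, 0, 0, 0, 0, 0, 0, 0, 0, 0, 0, 0, 0, 0, 0, 0], gripper=0.72)

```text
time_s: 9.98
ee_pos: [0.6253, 0.2097, -0.0126]
eef_rot: [0.224, 1.571, 0.224]
force: [0.5, 0.4, 0.4]
grip_width: 0.0676
```

Call:
servo_tool(motion=[-20, 0, 0, 0, -60, 0, 0, 0, -110, 0, 0, 0, -130, 0, 0, 0, -130, 0, 0, 0])

```text
time_s: 10.6
ee_pos: [0.6261, 0.2099, 0.1202]
eef_rot: [0.265, 1.567, 0.266]
force: [0.5, -0.1, -0.3]
grip_width: 0.0676
```

Run:
```python
from h import *
st(); c=cam('wrist'); save(c,'w8.png'); np.savez('pics/w8.npz',**c)
rings(c,(.015,.1),100)
```

```text
{'time_s': 10.6, 'qpos': [0.268, 0.588, 1.237, -0.0, 1.312, 0.267], 'ee_pos': [0.626, 0.21, 0.12], 'eef_rot': [0.265, 1.567, 0.266], 'force': [0.454, -0.082, -0.299], 'grip_width': 0.068}
[317. 224.] 1771 [0.6263 0.2101 0.0271] [0.0418 0.0429 0.0242]
```

View pics/w8.png

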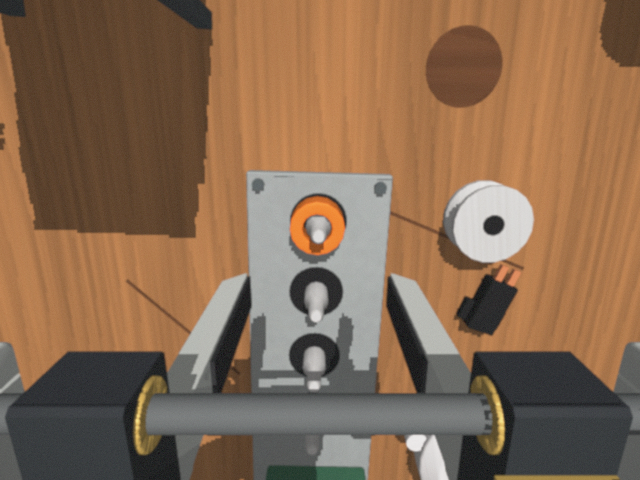

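Bush A sits at (317,224) with its top at z ≈ 0.038, so it is down on the plate. Next is the middle bush.

Call:
servo_tool(motion=[0, -40, -50, 0, 0, -80, -100, 0, 0, -120, -150, 0, 0, -150, -190, 0, 0, -164, -203, 0, 0, -164, -203, 0, 0, -164, -203, 0], gripper=0.75)

```text
time_s: 11.52
ee_pos: [0.4232, 0.046, 0.117]
eef_rot: [2.735, 1.571, 2.736]
force: [-0.5, -0.0, -0.2]
grip_width: 0.0704
```

Run:
```python
from h import *
st(); c=cam('wrist'); save(c,'w9.png');rings(c)
c=cam('top');rings(c,(.018,.045))
```

```text
{'time_s': 11.525, 'qpos': [0.022, 0.083, 1.921, 0.0, 1.138, 0.021], 'ee_pos': [0.423, 0.046, 0.117], 'eef_rot': [2.735, 1.571, 2.736], 'force': [-0.538, -0.008, -0.234], 'grip_width': 0.07}
[587.  17.] 331 [0.616  0.1973 0.024 ] [0.0245 0.02   0.012 ]
[317. 223.] 1951 [0.4227 0.0461 0.0228] [0.042  0.0436 0.0094]
[345. 293.] 1524 [ 0.447  -0.016   0.0226] [0.042  0.0431 0.0091]
[255. 227.] 131 [0.6233 0.2074 0.0323] [0.0391 0.0388 0.0207]
```

View pics/w9.png

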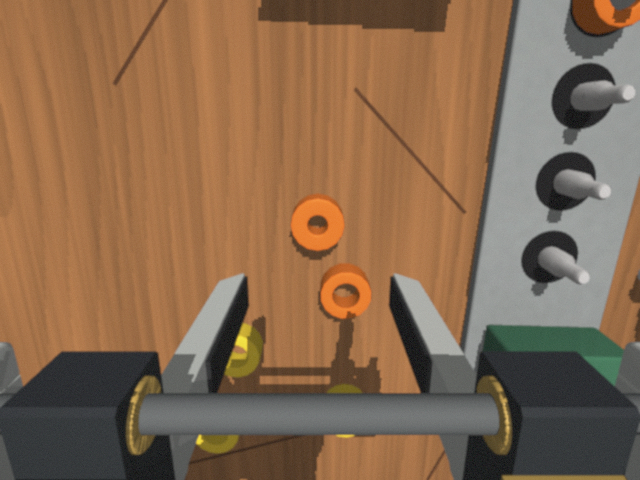

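Bush C has been knocked from y ≈ -0.043 to (0.447,-0.016), now at (345,293). The small-bore bush B is at (317,223), still where it was, with enough room to grip along x.

Call:
servo_tool(motion=[40, 0, 0, 0, 90, 0, 0, 0, 120, 0, 0, 0, 135, 0, 0, 0, 141, 0, 0, 0, 146, 0, 0, 0, 146, 0, 0, 0])

```text
time_s: 12.5
ee_pos: [0.4227, 0.0455, -0.0284]
eef_rot: [0.028, 1.57, 0.029]
force: [0.3, 0.2, 0.1]
grip_width: 0.0707
```

Call:
servo_tool(motion=[0, 0, 0, 0, 0, 0, 0, 0, 0, 0, 0, 0, 0, 0, 0, 0], gripper=0.3, force=25)

```text
time_s: 13.0
ee_pos: [0.4225, 0.0455, -0.0285]
eef_rot: [0.005, 1.57, 0.006]
force: [-1.0, -0.5, 3.6]
grip_width: 0.0453
```

Call:
servo_tool(motion=[-20, 0, 0, 0, -60, 0, 0, 0, -100, 0, 0, 0, -120, 0, 0, 0, -120, 30, 50, 0, -120, 60, 100, 0, -120, 90, 150, 0, -120, 98, 190, 0, -120, 98, 201, 0, -120, 98, 201, 0, -120, 98, 201, 0])

```text
time_s: 14.38
ee_pos: [0.6225, 0.1433, 0.0914]
eef_rot: [-3.005, 1.57, -3.005]
force: [-0.4, 0.0, -1.5]
grip_width: 0.0454
```

Run:
```python
from h import *
st(); c=cam('wrist'); save(c,'w10.png',(160,100,480,400),2); np.savez('pics/w10.npz',**c)
rings(c,(.05,.3),300)
W=cloud(c)
for v in range(222,256,3):
    z=W[v,295:345,2]; m=np.where(z>.034)[0]+295
    if len(m): print(v,m.min(),m.max(),W[v,m,0].mean().round(4),W[v,m,2].mean().round(3),W[v,m,1].mean().round(4))
```

```text
{'time_s': 14.375, 'qpos': [0.169, 0.569, 1.336, 0.0, 1.237, 0.168], 'ee_pos': [0.622, 0.143, 0.091], 'eef_rot': [-3.005, 1.57, -3.005], 'force': [-0.411, 0.028, -1.468], 'grip_width': 0.045}
[318. 302.] 7238 [0.6232 0.144  0.1348] [0.0455 0.044  0.0249]
225 316 327 0.6249 0.035 0.1532
228 311 330 0.6246 0.036 0.1513
231 309 332 0.6246 0.038 0.1497
234 308 334 0.6246 0.041 0.1484
237 309 333 0.6249 0.046 0.1478
240 308 332 0.6244 0.06 0.1501
243 310 331 0.6245 0.053 0.1457
246 304 330 0.625 0.071 0.1498
249 296 329 0.6247 0.073 0.1482
252 304 333 0.6233 0.131 0.167
255 298 339 0.6232 0.128 0.1645
```

View pics/w10.png

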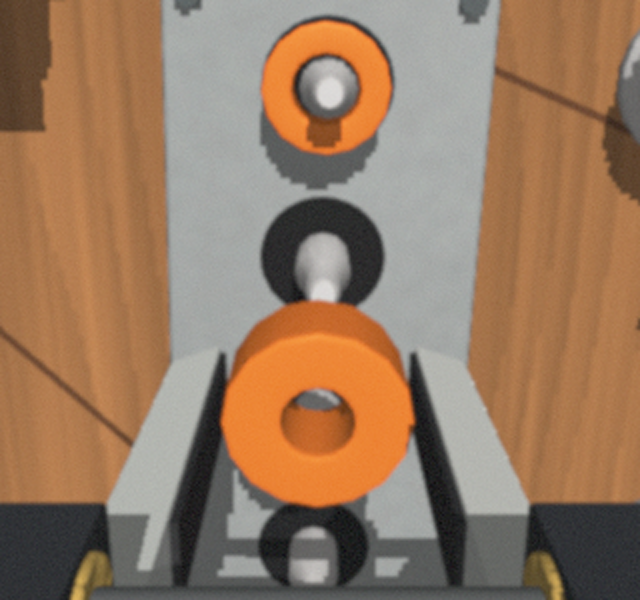

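Call:
servo_tool(motion=[25, 0, 0.5, 0, 45, 0, 0.5, 0, 56, 0, 0.5, 0, 58, 0, 0.5, 0, 58, 0, 0.5, 0])

```text
time_s: 15.05
ee_pos: [0.6241, 0.1437, 0.0338]
eef_rot: [0.184, 1.57, 0.185]
force: [0.0, -0.5, -0.9]
grip_width: 0.0453
```

Run:
```python
from h import *
st(); c=cam('wrist'); save(c,'w11.png',(240,230,400,350),5); np.savez('pics/w11.npz',**c)
rings(c,(.05,.3),300)
W=cloud(c)
for v in range(280,330,4): print(v,W[v,300:342:4,2].round(3))
```

```text
{'time_s': 15.05, 'qpos': [0.169, 0.635, 1.375, 0.0, 1.131, 0.168], 'ee_pos': [0.624, 0.144, 0.034], 'eef_rot': [0.184, 1.57, 0.185], 'force': [0.032, -0.532, -0.87], 'grip_width': 0.045}
[318. 302.] 7317 [0.6247 0.1758 0.1555] [0.0455 0.1051 0.1801]
280 [0.087 0.088 0.088 0.087 0.088 0.087 0.087 0.087 0.088 0.087 0.088]
284 [0.086 0.087 0.088 0.086 0.088 0.087 0.088 0.087 0.087 0.087 0.088]
288 [0.085 0.087 0.089 0.087 0.088 0.088 0.088 0.087 0.088 0.088 0.086]
292 [0.088 0.088 0.087 0.087 0.089 0.089 0.087 0.088 0.087 0.088 0.087]
296 [0.088 0.087 0.087 0.014 0.012 0.014 0.013 0.086 0.087 0.087 0.088]
300 [0.087 0.085 0.013 0.013 0.012 0.014 0.014 0.013 0.068 0.087 0.088]
304 [0.087 0.072 0.067 0.064 0.014 0.013 0.064 0.067 0.07  0.088 0.087]
308 [0.085 0.076 0.072 0.07  0.069 0.069 0.07  0.071 0.075 0.082 0.088]
312 [0.085 0.08  0.076 0.073 0.073 0.073 0.074 0.076 0.078 0.085 0.088]
316 [0.087 0.084 0.08  0.077 0.077 0.077 0.078 0.079 0.082 0.086 0.088]
320 [0.087 0.086 0.083 0.082 0.08  0.081 0.081 0.084 0.086 0.087 0.087]
324 [0.088 0.087 0.086 0.085 0.085 0.084 0.085 0.087 0.087 0.088 0.088]
328 [0.087 0.088 0.087 0.086 0.087 0.087 0.087 0.088 0.088 0.088 0.088]
```

View pics/w11.png

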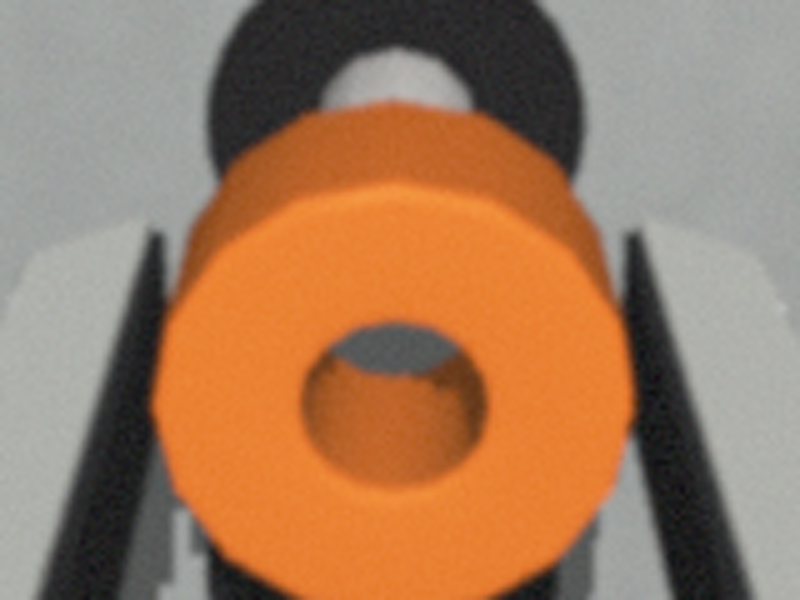

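Call:
servo_tool(motion=[2, 0, 0, 0, 4, 0, 0, 0, 6, 0, 0, 0, 8, 0, 0, 0, 10, 0, 0, 0, 10, 0, 0, 0])

```text
time_s: 15.85
ee_pos: [0.6237, 0.1436, 0.023]
eef_rot: [-3.019, 1.57, -3.018]
force: [0.8, -0.5, -0.7]
grip_width: 0.0453
```

Run:
```python
from h import *
st(); c=cam('wrist'); save(c,'w12.png',(240,230,400,350),5)
```

```text
{'time_s': 15.85, 'qpos': [0.169, 0.648, 1.382, 0.0, 1.113, 0.168], 'ee_pos': [0.624, 0.144, 0.023], 'eef_rot': [-3.019, 1.57, -3.018], 'force': [0.802, -0.546, -0.659], 'grip_width': 0.045}
```

View pics/w12.png

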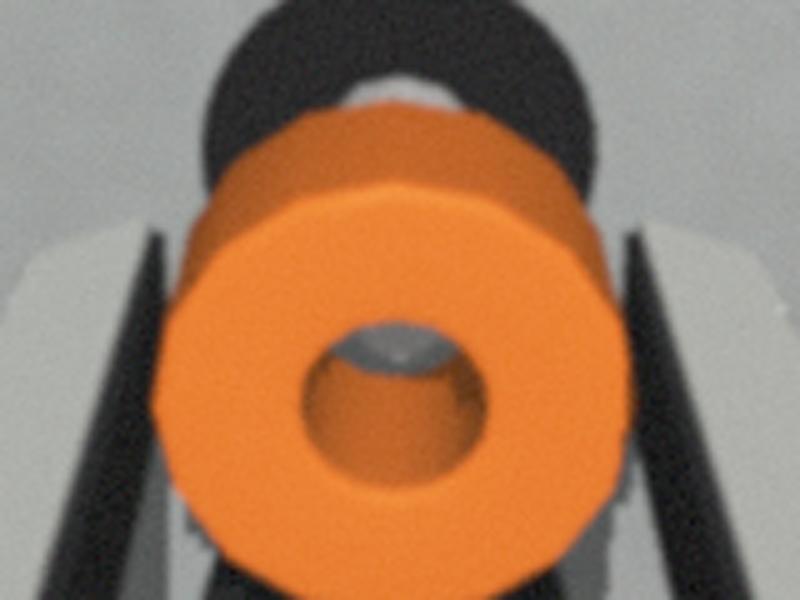

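Call:
servo_tool(motion=[2, 0, 0, 0, 4, 0, 0, 0, 6, 0, 0, 0, 8, 0, 0, 0, 8, 0, 0, 0])

```text
time_s: 16.52
ee_pos: [0.6237, 0.1436, 0.0151]
eef_rot: [-2.994, 1.571, -2.993]
force: [0.1, -0.0, -0.2]
grip_width: 0.0447
```

Run:
```python
from h import *
st(); c=cam('wrist'); save(c,'w13.png',(240,230,400,350),5)
```

```text
{'time_s': 16.525, 'qpos': [0.169, 0.657, 1.386, 0.0, 1.099, 0.168], 'ee_pos': [0.624, 0.144, 0.015], 'eef_rot': [-2.994, 1.571, -2.993], 'force': [0.141, -0.025, -0.162], 'grip_width': 0.045}
```

View pics/w13.png

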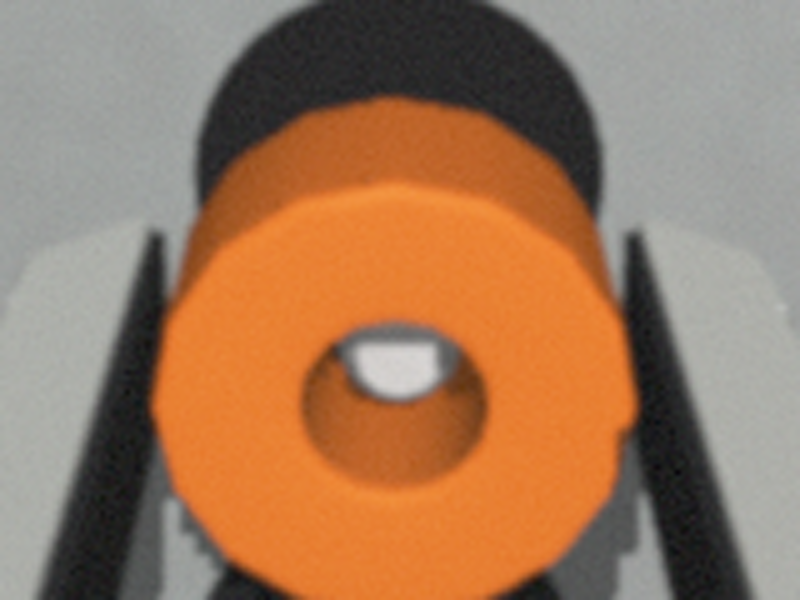

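The pin tip is now inside the bore, at (397,370) in the crop. I'll lower to near the shoulder and release.

Call:
servo_tool(motion=[2, 0, 0, 0, 4, 0, 0, 0, 6, 0, 0, 0, 8, 0, 0, 0, 8, 0, 0, 0])

```text
time_s: 17.2
ee_pos: [0.6237, 0.1436, 0.007]
eef_rot: [3.133, 1.571, 3.134]
force: [0.5, -0.3, -0.6]
grip_width: 0.0451
```

Call:
servo_tool(motion=[0, 0, 0, 0, 0, 0, 0, 0, 0, 0, 0, 0, 0, 0, 0, 0], gripper=0.72)

```text
time_s: 17.7
ee_pos: [0.6239, 0.1436, 0.0073]
eef_rot: [0.002, 1.571, 0.003]
force: [-0.3, -0.6, -0.2]
grip_width: 0.0677
```

Call:
servo_tool(motion=[-20, 0, 0, 0, -60, 0, 0, 0, -100, 0, 0, 0, -110, 0, 0, 0, -110, 0, 0, 0])

```text
time_s: 18.32
ee_pos: [0.6239, 0.1437, 0.1179]
eef_rot: [0.176, 1.57, 0.176]
force: [0.8, 1.0, -0.4]
grip_width: 0.0676
```

Run:
```python
from h import *
st(); c=cam('wrist'); save(c,'w14.png',(200,80,440,320),2.4)
rings(c,(.015,.1),100)
```

```text
{'time_s': 18.325, 'qpos': [0.169, 0.546, 1.306, 0.0, 1.288, 0.168], 'ee_pos': [0.624, 0.144, 0.118], 'eef_rot': [0.176, 1.57, 0.176], 'force': [0.766, 0.994, -0.375], 'grip_width': 0.068}
[320. 141.] 1985 [0.6262 0.2098 0.0286] [0.0417 0.0429 0.0217]
[318. 232.] 2534 [0.6243 0.1451 0.0497] [0.0406 0.0428 0.0242]
```

View pics/w14.png

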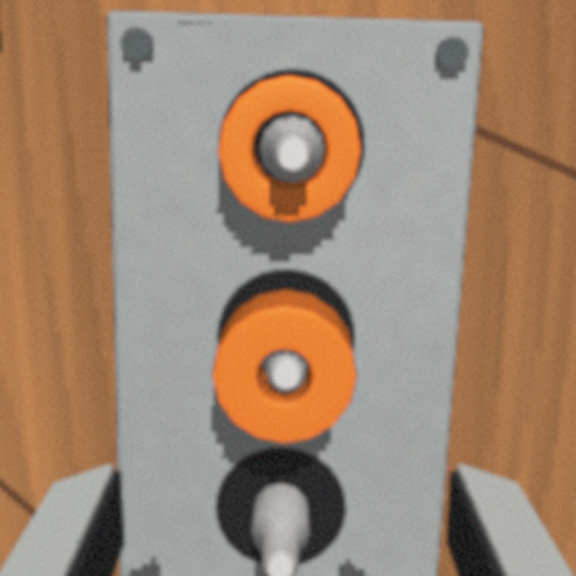

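Bush B rests on the shoulder: ring at (318,232), top z ≈ 0.06. Next is bush C.

Call:
servo_tool(motion=[0, -40, -44, 0, 0, -80, -88, 0, 0, -120, -132, 0, 0, -150, -165, 0, 0, -160, -177, 0, 0, -160, -177, 0, 0, -160, -177, 0], gripper=0.75)

```text
time_s: 19.25
ee_pos: [0.4476, -0.0159, 0.117]
eef_rot: [2.55, 1.57, 2.551]
force: [-0.1, 0.5, -0.1]
grip_width: 0.0706
```

Run:
```python
from h import *
st(); c=cam('wrist'); save(c,'w15.png');rings(c)
```

```text
{'time_s': 19.25, 'qpos': [-0.117, 0.133, 1.865, 0.0, 1.143, -0.119], 'ee_pos': [0.448, -0.016, 0.117], 'eef_rot': [2.55, 1.57, 2.551], 'force': [-0.103, 0.527, -0.095], 'grip_width': 0.071}
[317. 224.] 1694 [ 0.4471 -0.0162  0.0226] [0.0421 0.0431 0.0092]
```

View pics/w15.png

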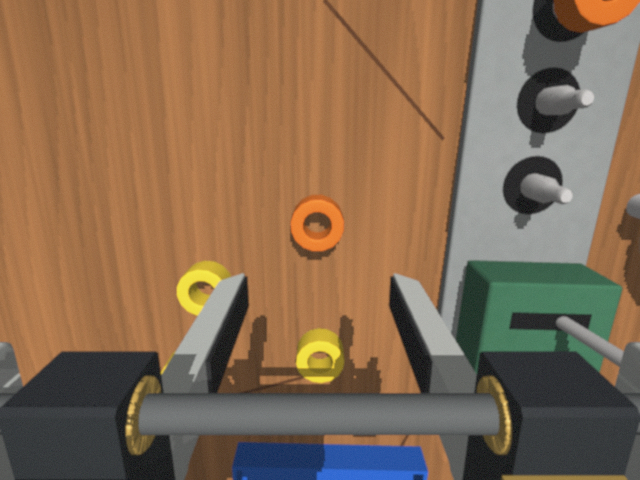

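Call:
servo_tool(motion=[40, 0, 0, 0, 90, 0, 0, 0, 120, 0, 0, 0, 135, 0, 0, 0, 141, 0, 0, 0, 146, 0, 0, 0, 146, 0, 0, 0])

```text
time_s: 20.18
ee_pos: [0.4473, -0.0165, -0.0283]
eef_rot: [-0.114, 1.57, -0.113]
force: [-0.3, -0.2, 0.3]
grip_width: 0.0704
```

Call:
servo_tool(motion=[0, 0, 0, 0, 0, 0, 0, 0, 0, 0, 0, 0, 0, 0, 0, 0], gripper=0.3, force=25)

```text
time_s: 20.68
ee_pos: [0.447, -0.0165, -0.0286]
eef_rot: [-0.131, 1.571, -0.13]
force: [-1.0, 0.0, 3.6]
grip_width: 0.0441
```

Call:
servo_tool(motion=[-20, 0, 0, 0, -60, 0, 0, 0, -100, 0, 0, 0, -120, 0, 0, 0, -120, 30, 50, 0, -120, 60, 100, 0, -120, 90, 150, 0, -120, 95, 170, 0, -120, 95, 174.5, 0, -90, 95, 174.5, 0, -70, 95, 174.5, 0, -62, 95, 174.5, 0, -62, 95, 174.5, 0])

```text
time_s: 22.3
ee_pos: [0.6212, 0.0785, 0.0333]
eef_rot: [-3.042, 1.57, -3.041]
force: [0.9, -1.0, 0.5]
grip_width: 0.0442
```

Run:
```python
from h import *
st(); c=cam('wrist'); save(c,'w16.png',(200,150,440,330),3); np.savez('pics/w16.npz',**c)
rings(c,(.05,.3),300)
```

```text
{'time_s': 22.3, 'qpos': [0.067, 0.607, 1.422, -0.0, 1.113, 0.067], 'ee_pos': [0.621, 0.078, 0.033], 'eef_rot': [-3.042, 1.57, -3.041], 'force': [0.885, -1.005, 0.513], 'grip_width': 0.044}
[324. 155.] 5620 [0.6245 0.1445 0.1476] [0.0422 0.0426 0.195 ]
[318. 303.] 6785 [0.6219 0.1102 0.1546] [0.0445 0.1059 0.181 ]
```

View pics/w16.png

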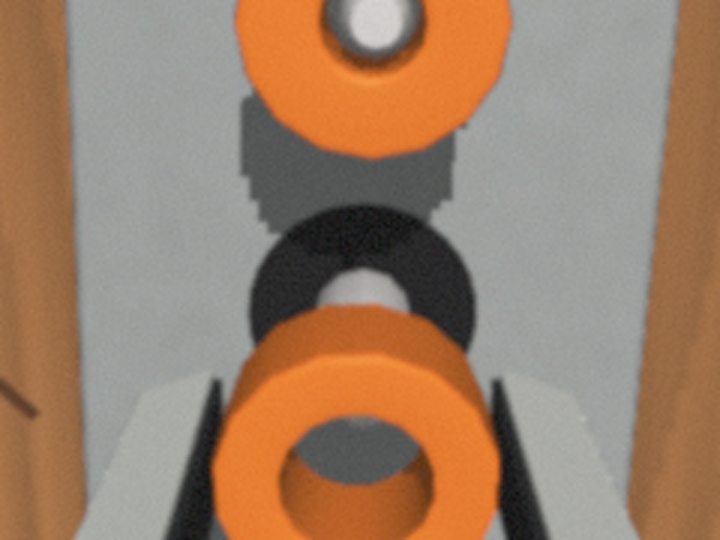

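Pin 3's centre is at column 363 in the crop and the ring's at 357, so I'll shift +1 mm and lower in stages.

Call:
servo_tool(motion=[0, 0, 1, 0, 5, 0, 1, 0, 10, 0, 1, 0, 15, 0, 1, 0, 20, 0, 1, 0, 24, 0, 1, 0, 24, 0, 1, 0])

```text
time_s: 23.22
ee_pos: [0.6222, 0.0786, 0.0089]
eef_rot: [-3.114, 1.57, -3.114]
force: [0.4, -0.6, 0.4]
grip_width: 0.044
```

Run:
```python
from h import *
st(); c=cam('wrist'); save(c,'w17.png',(200,180,440,380),3)
```

```text
{'time_s': 23.225, 'qpos': [0.067, 0.64, 1.432, 0.0, 1.071, 0.067], 'ee_pos': [0.622, 0.079, 0.009], 'eef_rot': [-3.114, 1.57, -3.114], 'force': [0.372, -0.621, 0.435], 'grip_width': 0.044}
```

View pics/w17.png

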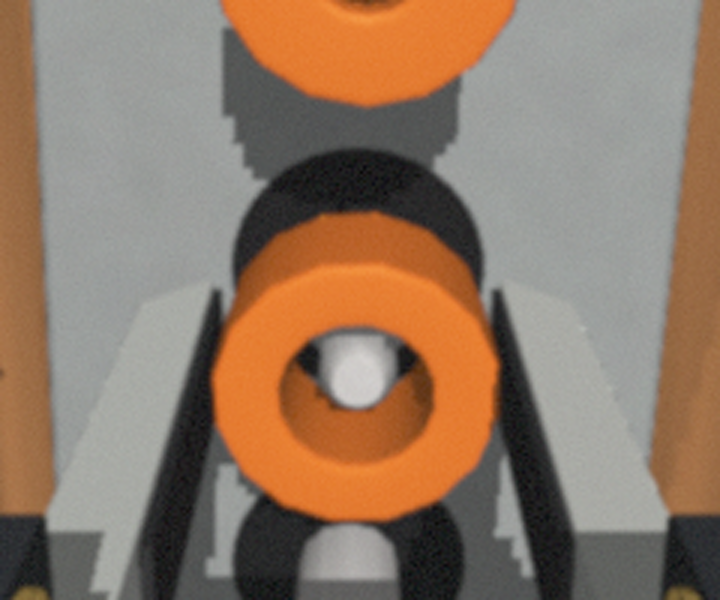

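Call:
servo_tool(motion=[0, 1, 0, 0, 5, 1, 0, 0, 10, 1, 0, 0, 15, 1, 0, 0, 21, 1, 0, 0, 21, 1, 0, 0])

```text
time_s: 24.02
ee_pos: [0.622, 0.0796, -0.0124]
eef_rot: [-3.082, 1.57, -3.081]
force: [-1.3, 0.6, -0.1]
grip_width: 0.0442
```

Call:
servo_tool(motion=[0, 0, 0, 0, 0, 0, 0, 0, 0, 0, 0, 0, 0, 0, 0, 0], gripper=0.72)

```text
time_s: 24.52
ee_pos: [0.6224, 0.0796, -0.0116]
eef_rot: [0.108, 1.571, 0.108]
force: [-0.6, 0.1, -0.9]
grip_width: 0.0676
```

Call:
servo_tool(motion=[-20, 0, 0, 0, -60, 0, 0, 0, -100, 0, 0, 0, -150, 0, 0, 0, -170, 0, 0, 0, -170, 0, 0, 0])

```text
time_s: 25.28
ee_pos: [0.6231, 0.0797, 0.161]
eef_rot: [0.068, 1.567, 0.068]
force: [-0.6, 0.2, -0.6]
grip_width: 0.0677
```

Run:
```python
from h import *
st(); c=cam('wrist'); save(c,'w18.png')
rings(c,(.015,.1),100)
W=cloud(c);hsv=cv2.cvtColor(c['color'],cv2.COLOR_RGB2HSV)
red=((hsv[...,0]<6)|(hsv[...,0]>174))&(hsv[...,1]>170)&(W[...,2]>.06); p=W[red]
if len(p): print('btn',len(p),p.min(0).round(4),p.max(0).round(4))
c=cam('top');rings(c,(.02,.1),40)
```

```text
{'time_s': 25.275, 'qpos': [0.069, 0.483, 1.3, -0.0, 1.355, 0.068], 'ee_pos': [0.623, 0.08, 0.161], 'eef_rot': [0.068, 1.567, 0.068], 'force': [-0.601, 0.204, -0.607], 'grip_width': 0.068}
[321.  57.] 1716 [0.6263 0.2082 0.0274] [0.0413 0.0417 0.0248]
[319. 141.] 1997 [0.6246 0.1446 0.0552] [0.0408 0.0427 0.0132]
[317. 212.] 1380 [0.623  0.0804 0.028 ] [0.041  0.0423 0.0233]
btn 721 [ 0.6028 -0.1634  0.0682] [0.6294 0.1643 0.3728]
[255. 227.] 131 [0.6235 0.207  0.0322] [0.0395 0.0399 0.0207]
```

View pics/w18.png

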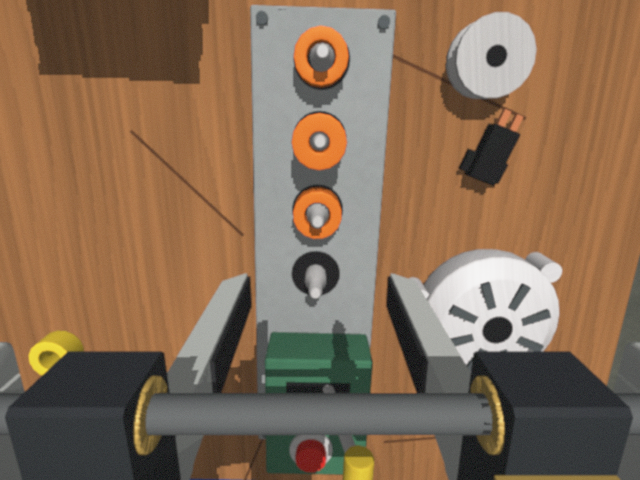

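All three bushes are on. In the wrist view A (321,57) and C (317,212) are on the plate, and B (319,141) is on the shoulder. Now the button: I'll close the fingers and move above it.

Call:
servo_tool(motion=[-30, 0, 0, 0, -30, -45, -1, 0, -30, -90, -2, 0, -30, -135, -4, 0, -30, -180, -6, 0, -30, -220, -8, 0, -30, -229.5, -8, 0, 0, -229.5, -8, 0, 40, -229.5, -8, 0, 60, -229.5, -8, 0, 60, -229.5, -8, 0], gripper=0)

```text
time_s: 26.75
ee_pos: [0.6136, -0.1488, 0.0962]
eef_rot: [2.812, 1.567, 2.814]
force: [-0.3, 0.6, -0.0]
grip_width: 0.0006
```

Run:
```python
from h import *
st(); c=cam('wrist'); save(c,'w19.png'); W=cloud(c)
hsv=cv2.cvtColor(c['color'],cv2.COLOR_RGB2HSV)
red=((hsv[...,0]<6)|(hsv[...,0]>174))&(hsv[...,1]>170)&(W[...,2]>.06)&(W[...,2]<.09); p=W[red]
print('btn',len(p),p.min(0).round(4),p.max(0).round(4),((p.max(0)+p.min(0))/2).round(4))
c=cam('scene'); save(c,'s19.png',(200,180,400,330),4)
```

```text
{'time_s': 26.75, 'qpos': [-0.296, 0.55, 1.353, 0.0, 1.242, -0.297], 'ee_pos': [0.614, -0.149, 0.096], 'eef_rot': [2.812, 1.567, 2.814], 'force': [-0.265, 0.64, -0.033], 'grip_width': 0.001}
btn 1484 [ 0.6026 -0.1614  0.0704] [ 0.6302 -0.1354  0.0802] [ 0.6164 -0.1484  0.0753]
```

View pics/w19.png

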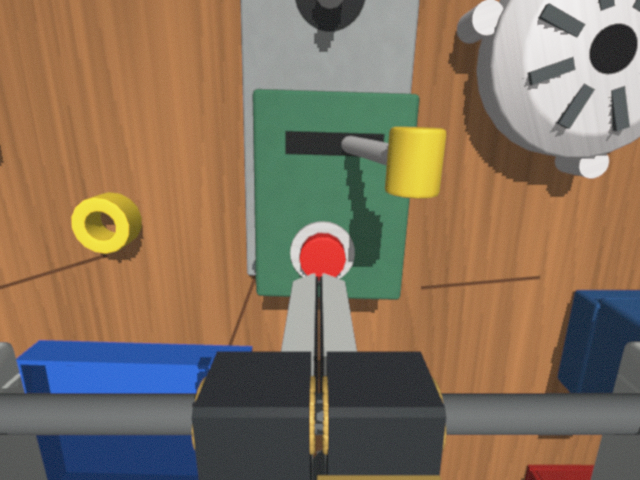

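View pics/s19.png

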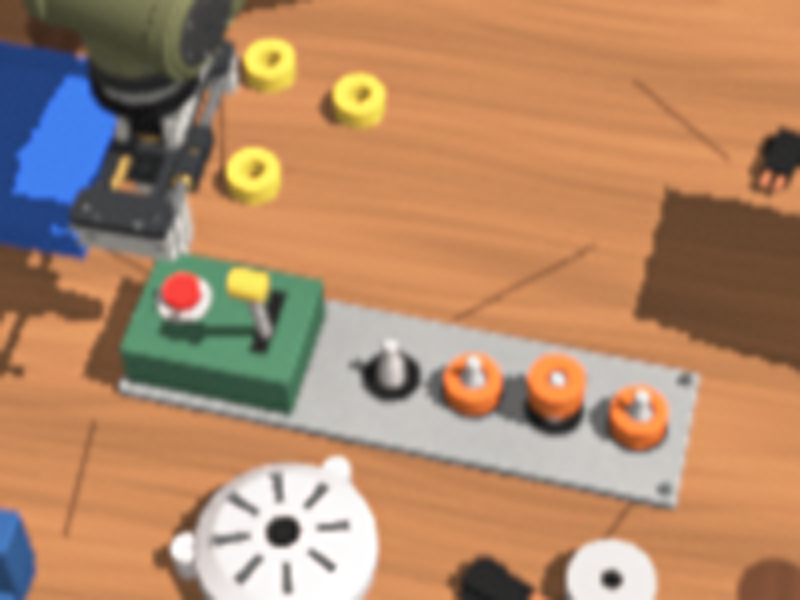

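The scene view confirms the three bushes seated (B higher), with the lever up. The fingers are over the red button at (322,255) in the wrist view. Pressing down gently.

Call:
servo_tool(motion=[20, 0.5, 1, 0, 35, 0.5, 1, 0, 45, 0.5, 1, 0, 50, 0.5, 1, 0, 52, 0.5, 1, 0, 54, 0.5, 1, 0, 55, 0.5, 1, 0, 55, 0.5, 1, 0])

```text
time_s: 27.85
ee_pos: [0.6157, -0.1494, 0.0436]
eef_rot: [-0.371, 1.57, -0.37]
force: [-1.4, 0.7, 3.9]
grip_width: 0.0002
```

Call:
servo_tool(motion=[1, 0, 0, 0, 2, 0, 0, 0, 2, 0, 0, 0])

```text
time_s: 28.22
ee_pos: [0.6157, -0.1494, 0.0413]
eef_rot: [-0.32, 1.57, -0.319]
force: [-0.8, 0.7, 2.7]
grip_width: 0.0002
```

Call:
servo_tool(motion=[1, 0, 0, 0, 1.5, 0, 0, 0, 1.5, 0, 0, 0, 1.5, 0, 0, 0])

```text
time_s: 28.72
ee_pos: [0.6157, -0.1494, 0.0401]
eef_rot: [-0.382, 1.57, -0.381]
force: [-0.9, 0.1, 4.9]
grip_width: 0.0005
```

Run:
```python
from h import *
st(); c=cam('scene'); save(c,'s20.png',(200,180,400,330),4)
```

```text
{'time_s': 28.725, 'qpos': [-0.296, 0.613, 1.394, -0.0, 1.134, -0.297], 'ee_pos': [0.616, -0.149, 0.04], 'eef_rot': [-0.382, 1.57, -0.381], 'force': [-0.914, 0.132, 4.944], 'grip_width': 0.001}
```

View pics/s20.png

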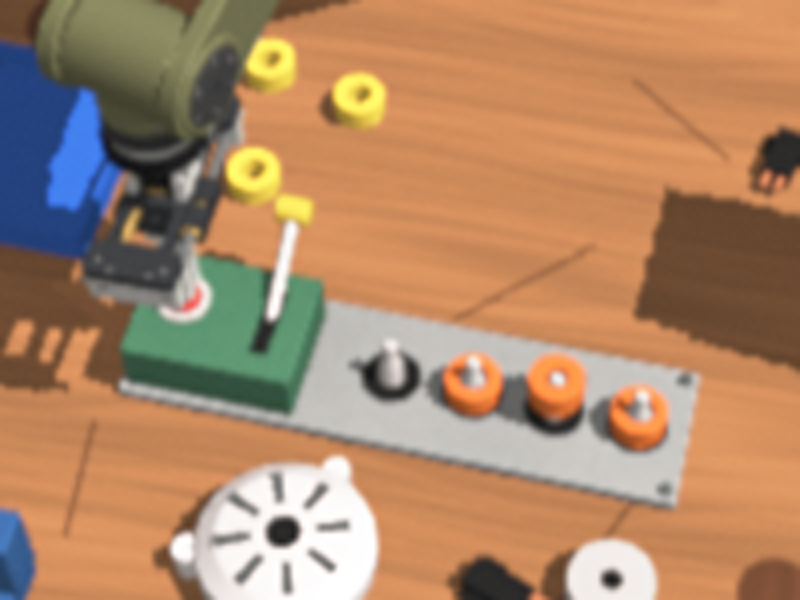

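The lever has dropped; its knob is at (294,209) in the crop. I'll rise, turn 90° and go above the knob.

Call:
servo_tool(motion=[-30, 0, 0, 0, -80, 0, 0, 0, -100, 0, 0, 10, -100, 10, -10, 20, -100, 20, -20, 30, -100, 30, -30, 40, -100, 40, -40, 50, -100, 50, -50, 60, -100, 60, -60, 70, -100, 68, -70, 80, -100, 68, -75, 90, -100, 68, -75, 90, -100, 68, -75, 90], gripper=0.5)

```text
time_s: 30.4
ee_pos: [0.5406, -0.0815, 0.1396]
eef_rot: [-1.836, 1.571, 2.881]
force: [-0.3, -0.5, -0.6]
grip_width: 0.0469
```

Run:
```python
from h import *
o=st(); print(R.from_euler('xyz',o['eef_rot']).as_matrix().round(3)); c=cam('wrist'); save(c,'w21.png')
def knob(c):
    W=cloud(c);hsv=cv2.cvtColor(c['color'],cv2.COLOR_RGB2HSV)
    m=((hsv[...,0]>20)&(hsv[...,0]<35)&(hsv[...,1]>120)&(W[...,2]>.07)&(W[...,2]<.2)); p=W[m]
    print(len(p),np.percentile(p,3,axis=0).round(4),np.percentile(p,97,axis=0).round(4),p.mean(0).round(4))
knob(c); c=cam('top'); 
try: knob(c)
except Exception as e: print(e)
```

```text
{'time_s': 30.4, 'qpos': [-0.217, 0.323, 1.574, 0.0, 1.245, 1.35], 'ee_pos': [0.541, -0.081, 0.14], 'eef_rot': [-1.836, 1.571, 2.881], 'force': [-0.346, -0.522, -0.647], 'grip_width': 0.047}
[[-0.     1.     0.005]
 [ 0.     0.005 -1.   ]
 [-1.    -0.    -0.   ]]
1300 [ 0.5349 -0.1044  0.1052] [ 0.5544 -0.0664  0.1764] [ 0.5459 -0.0794  0.1145]
index -1 is out of bounds for axis 0 with size 0
```

View pics/w21.png

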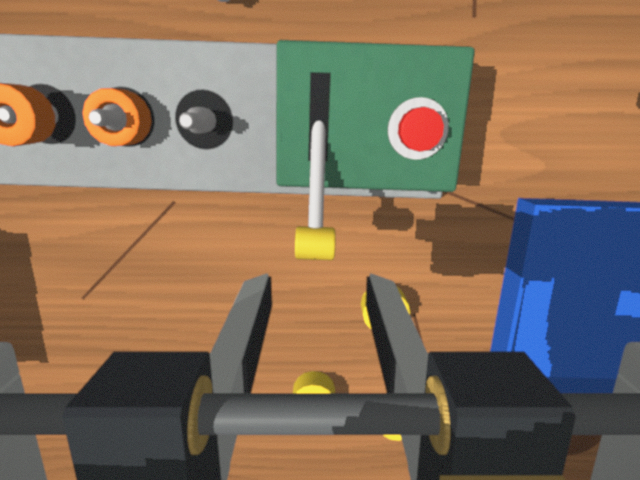

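The knob is at (315,243), between the fingers. Descending to pinch it.

Call:
servo_tool(motion=[30, 1.5, -1.5, 0, 55, 1.5, -1.5, 0, 70, 1.5, -1.5, 0, 77, 1.5, -1.5, 0, 77, 1.5, -1.5, 0])

```text
time_s: 31.12
ee_pos: [0.5421, -0.08, 0.0629]
eef_rot: [1.959, 1.571, 0.389]
force: [-0.1, -0.2, -0.2]
grip_width: 0.0471
```

Call:
servo_tool(motion=[0, 0, 0, 0, 0, 0, 0, 0, 0, 0, 0, 0, 0, 0, 0, 0], gripper=0.15, force=8)

```text
time_s: 31.62
ee_pos: [0.5422, -0.0791, 0.0632]
eef_rot: [2.658, 1.569, 1.088]
force: [0.0, 6.3, 2.8]
grip_width: 0.026
```

Run:
```python
from h import *
st(); c=cam('wrist'); save(c,'w22.png',(160,120,480,360),2.4)
```

```text
{'time_s': 31.625, 'qpos': [-0.212, 0.412, 1.644, 0.002, 1.085, 1.357], 'ee_pos': [0.542, -0.079, 0.063], 'eef_rot': [2.658, 1.569, 1.088], 'force': [0.017, 6.313, 2.829], 'grip_width': 0.026}
```

View pics/w22.png

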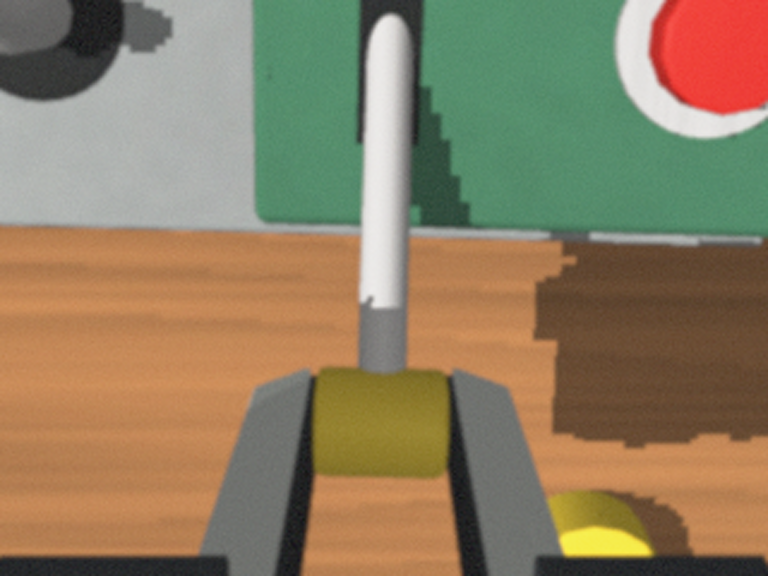

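The knob is pinched (width 26 mm) at (380,420) in the crop. Now following the arc up.

Call:
servo_tool(motion=[0, 0, -1.5, 0, -12.4, 8.4, -1.3, 0, -23.4, 18.5, -1, 0, -32.7, 30.2, -0.7, 0, -40.2, 43.2, -0.3, 0, -45.7, 57.1, 0, 0, -49.1, 71.8, 0.4, 0, -50.2, 86.7, 0.8, 0, -49.7, 96.7, 1, 0, -49, 103, 1.2, 0, -49, 103, 1.2, 0])

```text
time_s: 33.05
ee_pos: [0.6455, -0.0818, 0.112]
eef_rot: [0.608, 1.57, -0.962]
force: [0.2, -5.5, 2.0]
grip_width: 0.0258
```

Run:
```python
from h import *
st(); c=cam('scene'); save(c,'s23.png',(200,150,400,300),4)
```

```text
{'time_s': 33.05, 'qpos': [-0.182, 0.575, 1.277, -0.001, 1.289, 1.389], 'ee_pos': [0.645, -0.082, 0.112], 'eef_rot': [0.608, 1.57, -0.962], 'force': [0.155, -5.542, 2.04], 'grip_width': 0.026}
```

View pics/s23.png

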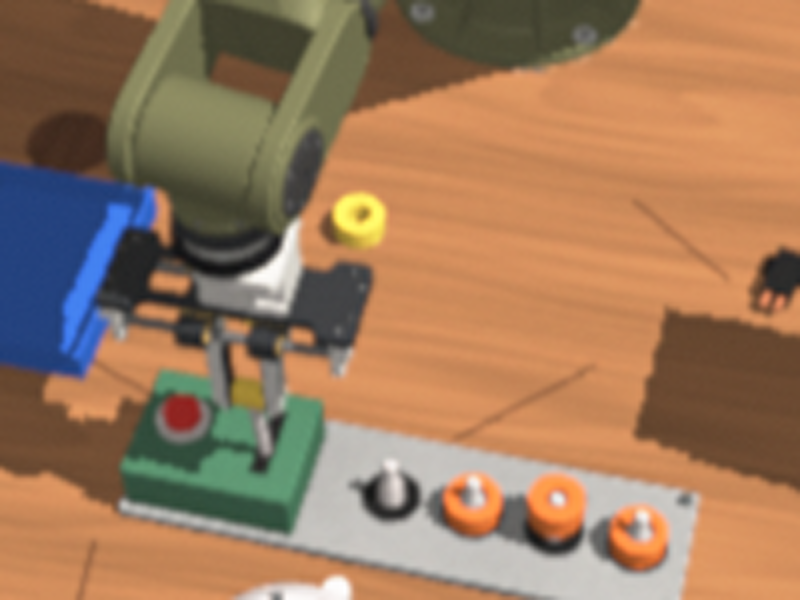

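Call:
servo_tool(motion=[0.5, 3, -1, 0, 0.8, 4.5, -1, 0, 0.8, 4.5, -1, 0])

```text
time_s: 33.48
ee_pos: [0.6496, -0.0818, 0.1112]
eef_rot: [0.158, 1.568, -1.413]
force: [-0.4, -10.9, 0.5]
grip_width: 0.0264
```

Call:
servo_tool(motion=[0, 0, 0, 0, 0, 0, 0, 0, 0, 0, 0, 0], gripper=0.5)

```text
time_s: 33.85
ee_pos: [0.6495, -0.0797, 0.1109]
eef_rot: [-2.792, 1.571, 1.921]
force: [-0.4, 0.1, 0.3]
grip_width: 0.0466
```

Call:
servo_tool(motion=[-25, 0, 0, 0, -70, 0, 0, 0, -110, 0, 0, 0, -120, 0, 0, 0, -120, 0, 0, 0])

```text
time_s: 34.48
ee_pos: [0.6494, -0.0799, 0.2304]
eef_rot: [-2.059, 1.571, 2.654]
force: [0.6, -0.1, -0.7]
grip_width: 0.0472
```

Run:
```python
from h import *
st(); c=cam('scene'); save(c,'s24.png',(200,150,400,300),4); c=cam('wrist'); save(c,'w24.png')
W=cloud(c);hsv=cv2.cvtColor(c['color'],cv2.COLOR_RGB2HSV)
m=((hsv[...,0]>20)&(hsv[...,0]<35)&(hsv[...,1]>120)&(W[...,2]>.07)&(W[...,2]<.18)); p=W[m]; print(p.mean(0),p.min(0),p.max(0))
```

```text
{'time_s': 34.475, 'qpos': [-0.178, 0.512, 1.099, 0.0, 1.531, 1.392], 'ee_pos': [0.649, -0.08, 0.23], 'eef_rot': [-2.059, 1.571, 2.654], 'force': [0.64, -0.134, -0.731], 'grip_width': 0.047}
[ 0.65467628 -0.08127731  0.15920114] [ 0.6430809  -0.09396327  0.15058261] [ 0.66367949 -0.06826105  0.1636175 ]
```

View pics/s24.png

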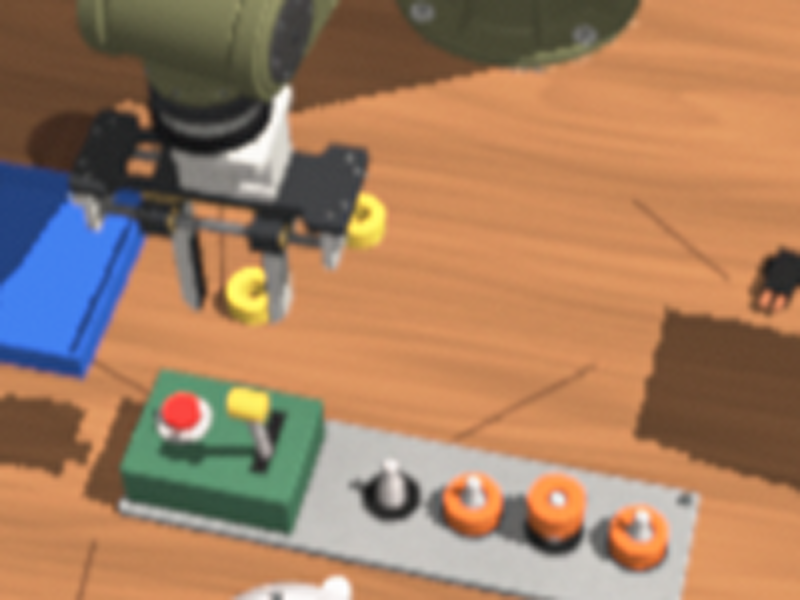

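View pics/w24.png

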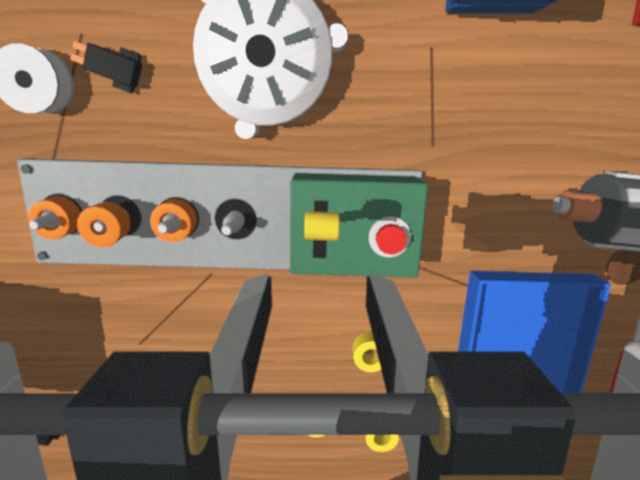

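The lever is up again: knob at (320,226) in the wrist view, measured at x ≈ 0.653 as at the start. Now sorting. I'll turn back and fetch C (on the plate, for the blue tray).

Call:
servo_tool(motion=[0, -3, -20, -10, 0, -6, -40, -20, 0, -9, -60, -30, 0, -12, -80, -40, 0, -15, -100, -50, 0, -18, -120, -60, 30, -21, -140, -70, 70, -24, -155, -80, 100, -27.4, -159.5, -90, 114, -27.4, -159.5, -90, 114, -27.4, -159.5, -90], gripper=0.72, force=25)

```text
time_s: 35.95
ee_pos: [0.6217, 0.0791, 0.116]
eef_rot: [-3.045, 1.569, -3.049]
force: [-0.4, -0.7, 1.0]
grip_width: 0.0678
```

Run:
```python
from h import *
o=st(); print(R.from_euler('xyz',o['eef_rot']).as_matrix().round(3)); c=cam('wrist'); save(c,'w25.png'); rings(c,(.015,.1),100)
```

```text
{'time_s': 35.95, 'qpos': [0.068, 0.52, 1.351, -0.0, 1.272, 0.072], 'ee_pos': [0.622, 0.079, 0.116], 'eef_rot': [-3.045, 1.569, -3.049], 'force': [-0.369, -0.661, 1.043], 'grip_width': 0.068}
[[-0.002  0.003  1.   ]
 [-0.     1.    -0.003]
 [-1.    -0.    -0.002]]
[323.  46.] 2329 [0.6262 0.2085 0.029 ] [0.0417 0.0423 0.0212]
[321. 144.] 2721 [0.6245 0.1447 0.0533] [0.0411 0.0422 0.0166]
[319. 224.] 1818 [0.6226 0.0801 0.0276] [0.0421 0.0431 0.0238]
```

View pics/w25.png

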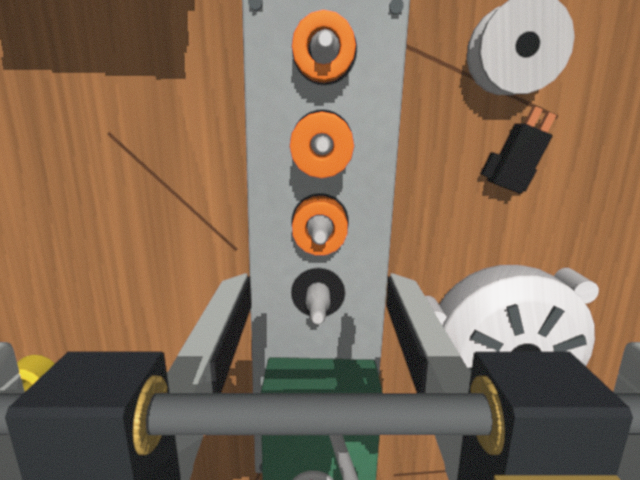

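Call:
servo_tool(motion=[40, 0.5, 0, 0, 85, 0.5, 0, 0, 110, 0.5, 0, 0, 122, 0.5, 0, 0, 128, 0.5, 0, 0, 131, 0.5, 0, 0, 131, 0.5, 0, 0])

```text
time_s: 36.88
ee_pos: [0.6224, 0.0799, -0.0133]
eef_rot: [0.033, 1.57, 0.033]
force: [-0.4, 0.3, -0.9]
grip_width: 0.0679
```

Call:
servo_tool(motion=[0, 0, 0, 0, 0, 0, 0, 0, 0, 0, 0, 0, 0, 0, 0, 0], gripper=0.3, force=25)

```text
time_s: 37.38
ee_pos: [0.6221, 0.08, -0.0138]
eef_rot: [0.173, 1.571, 0.174]
force: [-0.1, -0.3, 1.8]
grip_width: 0.0443
```

Call:
servo_tool(motion=[-10, 0, 0, 0, -30, 0, 0, 0, -60, 0, 0, 0, -100, 0, 0, 0, -130, 0, 0, 0, -130, 0, 0, 0])

```text
time_s: 38.12
ee_pos: [0.6232, 0.08, 0.1196]
eef_rot: [0.071, 1.565, 0.071]
force: [-0.2, 0.9, -1.3]
grip_width: 0.0442
```

Run:
```python
from h import *
o=st(); c=cam('wrist'); save(c,'w26.png');rings(c,(.015,.2),100)
c=cam('top'); W=cloud(c); save(c,'t26.png')
```

```text
{'time_s': 38.125, 'qpos': [0.069, 0.516, 1.349, 0.0, 1.271, 0.069], 'ee_pos': [0.623, 0.08, 0.12], 'eef_rot': [0.071, 1.565, 0.071], 'force': [-0.189, 0.867, -1.27], 'grip_width': 0.044}
[321.  49.] 2225 [0.6264 0.208  0.0282] [0.042  0.0412 0.0225]
[319. 145.] 2652 [0.6243 0.1448 0.0384] [0.0416 0.0426 0.0465]
[318. 302.] 6464 [0.6236 0.08   0.1603] [0.0443 0.0435 0.0248]
```

View pics/w26.png

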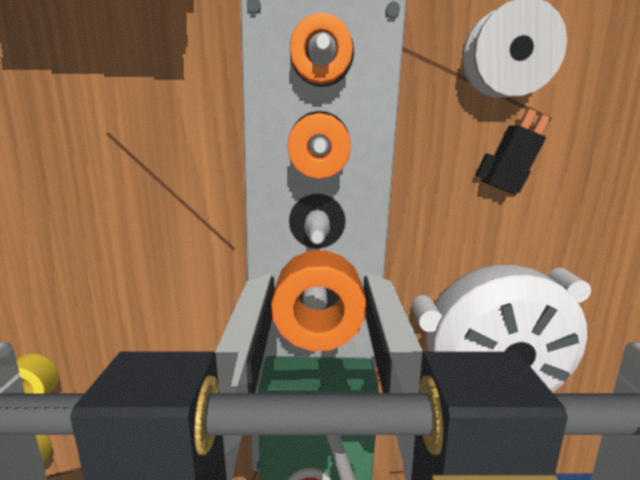

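C is held. Moving to the tray: first back in x, then across.

Call:
servo_tool(motion=[-10, 0, -45, 0, -20, 0, -90, 0, -20, 0, -135, 0, -20, -30, -166, 0, -20, -80, -166, 0, -20, -130, -166, 0, -20, -180, -166, 0, -20, -230, -166, 0, -20, -280, -166, 0, -20, -330, -166, 0, -20, -380, -166, 0, -20, -420, -166, 0, -20, -445, -166, 0, 0, -445, -166, 0, 0, -445, -166, 0])

```text
time_s: 40.1
ee_pos: [0.4552, -0.3644, 0.1135]
eef_rot: [2.402, 1.566, 2.403]
force: [-0.5, 0.3, -0.6]
grip_width: 0.0444
```

Run:
```python
from h import *
o=st(); c=cam('wrist'); save(c,'w27.png')
```

```text
{'time_s': 40.1, 'qpos': [-0.738, 0.43, 1.49, 0.0, 1.227, -0.738], 'ee_pos': [0.455, -0.364, 0.113], 'eef_rot': [2.402, 1.566, 2.403], 'force': [-0.455, 0.301, -0.63], 'grip_width': 0.044}
```

View pics/w27.png

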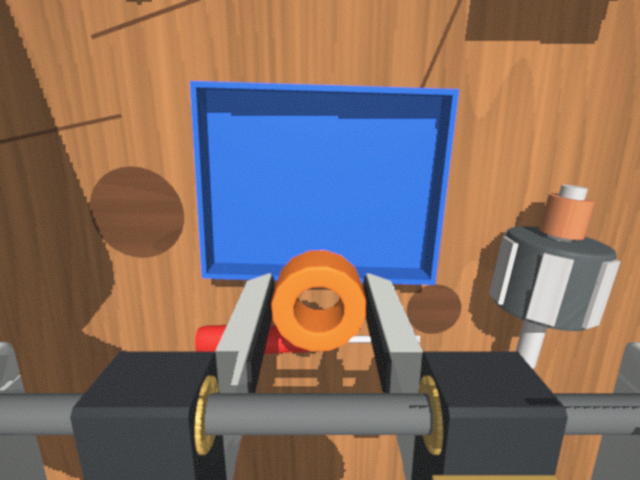

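Call:
servo_tool(motion=[40, 2, 0, 0, 85, 2, 0, 0, 110, 2, 0, 0, 124, 2, 0, 0, 131, 2, 0, 0, 134, 2, 0, 0, 134, 2, 0, 0])

```text
time_s: 41.02
ee_pos: [0.4566, -0.3634, -0.0174]
eef_rot: [-0.726, 1.57, -0.725]
force: [-0.0, -0.4, -0.5]
grip_width: 0.0442
```

Call:
servo_tool(motion=[0, 0, 0, 0, 0, 0, 0, 0, 0, 0, 0, 0], gripper=0.65)

```text
time_s: 41.4
ee_pos: [0.4563, -0.3633, -0.0179]
eef_rot: [-0.78, 1.571, -0.779]
force: [0.5, 0.8, -0.0]
grip_width: 0.061
```

Call:
servo_tool(motion=[-20, 0, 0, 0, -70, 0, 0, 0, -120, 0, 0, 0, -155, 0, 0, 0, -155, 0, 0, 0])

```text
time_s: 42.02
ee_pos: [0.4573, -0.3641, 0.1413]
eef_rot: [-0.735, 1.564, -0.734]
force: [0.0, -1.1, 0.5]
grip_width: 0.0611
```

Run:
```python
from h import *
o=st(); c=cam('wrist'); save(c,'w28.png');rings(c,(.015,.2),100)
```

```text
{'time_s': 42.025, 'qpos': [-0.735, 0.4, 1.465, 0.0, 1.27, -0.736], 'ee_pos': [0.457, -0.364, 0.141], 'eef_rot': [-0.735, 1.564, -0.734], 'force': [0.02, -1.071, 0.486], 'grip_width': 0.061}
[317. 217.] 1137 [ 0.4568 -0.3628  0.0233] [0.0402 0.0423 0.0162]
```

View pics/w28.png

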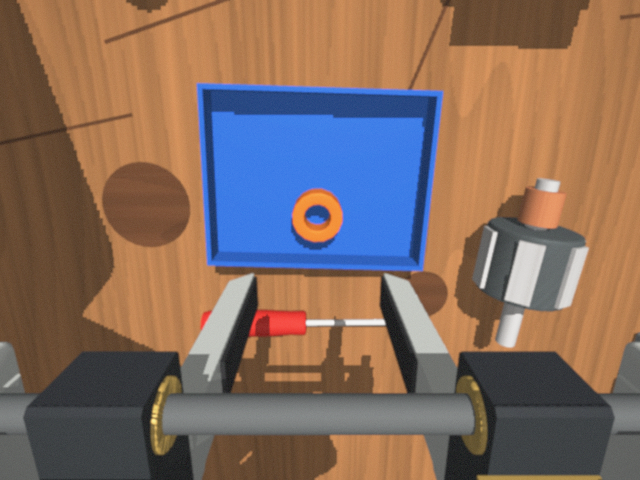

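C lies in the tray at (317,217). Next is A.

Call:
servo_tool(motion=[0, 50, 0, 0, 0, 100, 0, 0, 0, 150, 0, 0, 0, 200, 0, 0, 0, 250, 0, 0, 0, 300, 0, 0, 0, 350, 0, 0, 0, 400, 0, 0, 0, 450, 20, 0, 0, 500, 60, 0, 0, 540, 110, 0, 0, 565, 150, 0, 0, 573, 168.5, 0, 0, 573, 168.5, 0, 0, 573, 168.5, 0], gripper=0.72)

```text
time_s: 43.95
ee_pos: [0.6235, 0.2094, 0.1365]
eef_rot: [-2.879, 1.57, -2.878]
force: [0.0, 0.3, -0.8]
grip_width: 0.0674
```

Run:
```python
from h import *
o=st(); c=cam('wrist'); save(c,'w29.png');rings(c,(.015,.2),100)
```

```text
{'time_s': 43.95, 'qpos': [0.268, 0.573, 1.222, 0.0, 1.348, 0.268], 'ee_pos': [0.624, 0.209, 0.137], 'eef_rot': [-2.879, 1.57, -2.878], 'force': [0.008, 0.286, -0.825], 'grip_width': 0.067}
[320. 218.] 1587 [0.6262 0.2099 0.0273] [0.0413 0.0432 0.024 ]
[319. 300.] 2135 [0.6241 0.1318 0.0383] [0.0417 0.0702 0.0465]
```

View pics/w29.png

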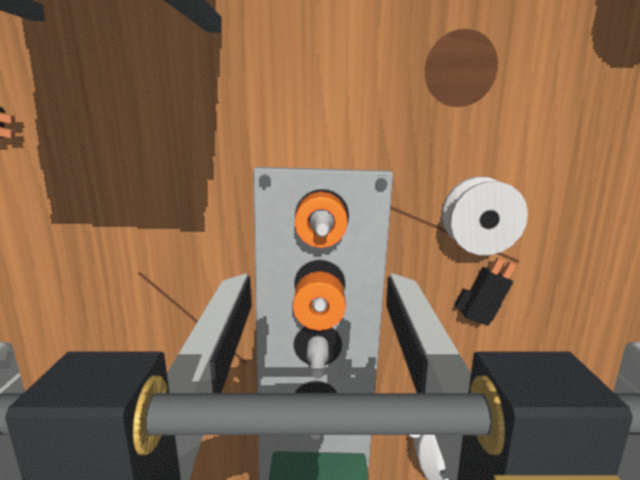

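Call:
servo_tool(motion=[50, 0, 1, 0, 100, 0, 1, 0, 130, 0, 1, 0, 142, 0, 1, 0, 148, 0, 1, 0, 151, 0, 1, 0, 151, 0, 1, 0])

```text
time_s: 44.88
ee_pos: [0.6258, 0.21, -0.0132]
eef_rot: [0.263, 1.57, 0.263]
force: [0.2, 0.6, 0.7]
grip_width: 0.0678
```

Call:
servo_tool(motion=[0, 0, 0, 0, 0, 0, 0, 0, 0, 0, 0, 0, 0, 0, 0, 0], gripper=0.3, force=25)

```text
time_s: 45.38
ee_pos: [0.6255, 0.21, -0.0138]
eef_rot: [0.313, 1.57, 0.314]
force: [-1.0, -0.2, 2.5]
grip_width: 0.045
```

Call:
servo_tool(motion=[-10, 0, 0, 0, -30, 0, 0, 0, -60, 0, 0, 0, -100, 0, 0, 0, -150, 0, 0, 0, -150, 0, 0, 0])

```text
time_s: 46.12
ee_pos: [0.6272, 0.2105, 0.1421]
eef_rot: [0.27, 1.562, 0.271]
force: [-0.7, -0.4, -0.4]
grip_width: 0.0453
```

Run:
```python
from h import *
o=st(); c=cam('wrist'); save(c,'w30.png',(160,0,480,400),1.8);rings(c,(.015,.2),100)
```

```text
{'time_s': 46.125, 'qpos': [0.268, 0.571, 1.213, 0.0, 1.35, 0.268], 'ee_pos': [0.627, 0.21, 0.142], 'eef_rot': [0.27, 1.562, 0.271], 'force': [-0.742, -0.397, -0.364], 'grip_width': 0.045}
[318. 302.] 6915 [0.6275 0.1846 0.1186] [0.0454 0.0948 0.1527]
```

View pics/w30.png

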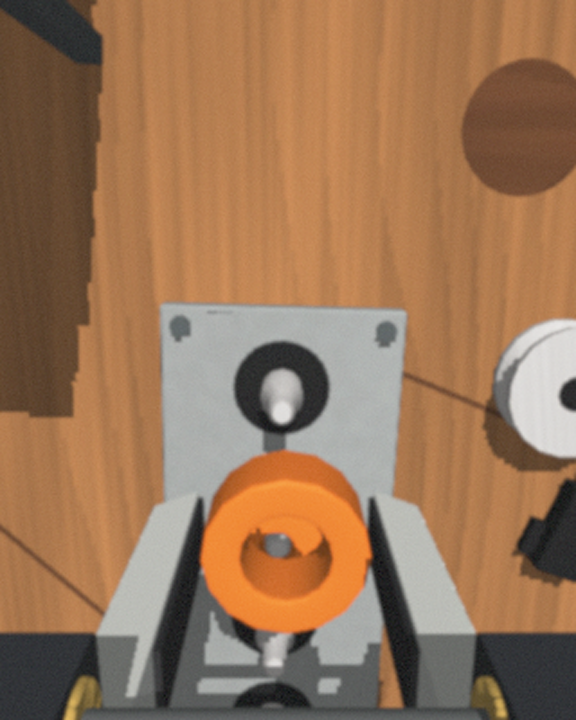

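A is held and pin 1 is empty. Now to the tray at (0.457,-0.300).

Call:
servo_tool(motion=[0, 0, -45, 0, 0, 0, -90, 0, 0, 0, -130, 0, 0, -20, -160, 0, 0, -60, -168.5, 0, 0, -110, -168.5, 0, 0, -160, -168.5, 0, 0, -210, -168.5, 0, 0, -260, -168.5, 0, 0, -310, -168.5, 0, 0, -360, -168.5, 0, 0, -410, -168.5, 0, 0, -460, -168.5, 0, 0, -495, -168.5, 0, 0, -510, -168.5, 0, 0, -510, -168.5, 0])

```text
time_s: 48.18
ee_pos: [0.4569, -0.3, 0.1354]
eef_rot: [2.399, 1.57, 2.398]
force: [0.2, 0.1, -1.1]
grip_width: 0.0454
```

Run:
```python
from h import *
o=st(); c=cam('wrist'); save(c,'w31.png')
```

```text
{'time_s': 48.175, 'qpos': [-0.648, 0.328, 1.578, 0.0, 1.237, -0.648], 'ee_pos': [0.457, -0.3, 0.135], 'eef_rot': [2.399, 1.57, 2.398], 'force': [0.227, 0.108, -1.129], 'grip_width': 0.045}
```

View pics/w31.png

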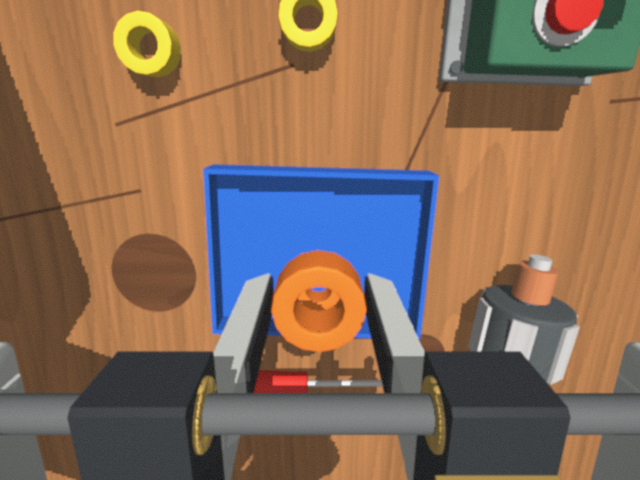

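Call:
servo_tool(motion=[50, 0, 0, 0, 100, 0, 0, 0, 130, 0, 0, 0, 145, 0, 0, 0, 151, 0, 0, 0, 154, 0, 0, 0, 154, 0, 0, 0])

```text
time_s: 49.1
ee_pos: [0.4576, -0.3004, -0.0173]
eef_rot: [-0.651, 1.57, -0.651]
force: [-0.0, 0.6, -0.2]
grip_width: 0.0452
```

Call:
servo_tool(motion=[0, 0, 0, 0, 0, 0, 0, 0, 0, 0, 0, 0], gripper=0.65)

```text
time_s: 49.48
ee_pos: [0.4573, -0.3003, -0.0179]
eef_rot: [-0.697, 1.57, -0.696]
force: [0.0, 0.5, -0.3]
grip_width: 0.0612
```

Call:
servo_tool(motion=[-20, 0, 0, 0, -70, 0, 0, 0, -120, 0, 0, 0, -155, 0, 0, 0, -155, 0, 0, 0])

```text
time_s: 50.1
ee_pos: [0.4582, -0.3009, 0.1396]
eef_rot: [-0.653, 1.566, -0.652]
force: [0.7, 0.1, 0.8]
grip_width: 0.0609
```

Run:
```python
from h import *
o=st(); c=cam('wrist'); save(c,'w32.png');rings(c,(.015,.2),100)
c=cam('scene'); save(c,'s32.png')
```

```text
{'time_s': 50.1, 'qpos': [-0.648, 0.323, 1.574, -0.0, 1.24, -0.649], 'ee_pos': [0.458, -0.301, 0.14], 'eef_rot': [-0.653, 1.566, -0.652], 'force': [0.744, 0.101, 0.8], 'grip_width': 0.061}
[317. 217.] 1326 [ 0.4584 -0.2999  0.0233] [0.0401 0.042  0.0163]
[316. 283.] 1384 [ 0.4571 -0.3625  0.0232] [0.0396 0.0418 0.0161]
```

View pics/w32.png

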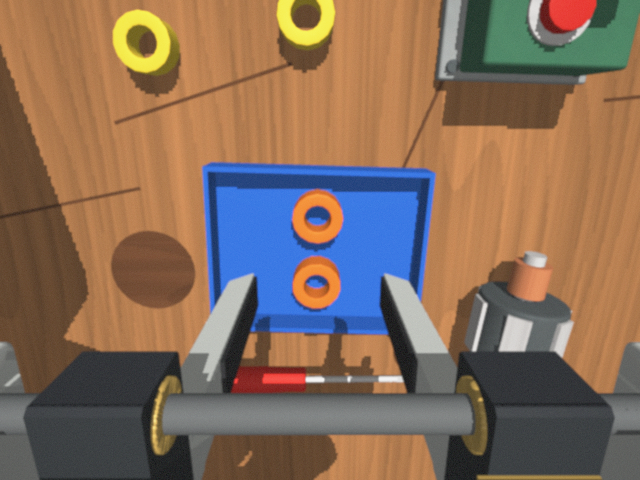

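View pics/s32.png

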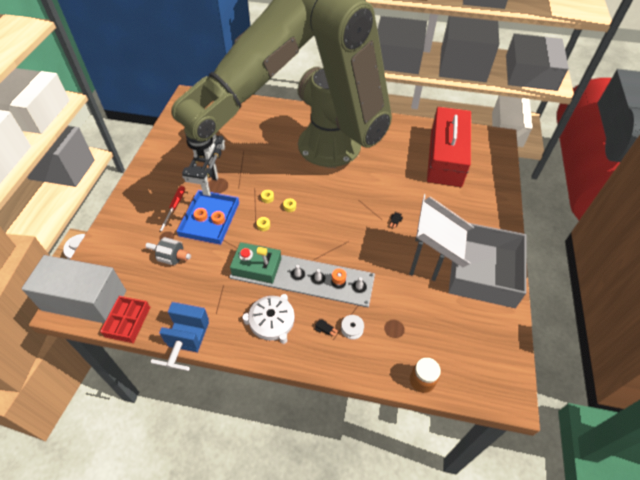

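Both good bushes are in the tray, at (317,217) and (316,283); the lever is up. Now B, on the shoulder of pin 2.

Call:
servo_tool(motion=[0, 50, 0, 0, 0, 100, 0, 0, 0, 150, 0, 0, 0, 200, 0, 0, 0, 250, 0, 0, 0, 300, 0, 0, 0, 350, 0, 0, 0, 385, 30, 0, 0, 415, 75, 0, 0, 435, 120, 0, 0, 444, 155, 0, 0, 444, 166, 0, 0, 444, 166, 0], gripper=0.72)

```text
time_s: 51.82
ee_pos: [0.6223, 0.1435, 0.1355]
eef_rot: [-2.959, 1.569, -2.959]
force: [0.1, -0.4, -0.4]
grip_width: 0.0676
```

Run:
```python
from h import *
o=st(); c=cam('wrist'); save(c,'w33.png',(160,60,480,340),2);rings(c,(.015,.2),100)
```

```text
{'time_s': 51.825, 'qpos': [0.169, 0.531, 1.289, -0.0, 1.324, 0.169], 'ee_pos': [0.622, 0.143, 0.135], 'eef_rot': [-2.959, 1.569, -2.959], 'force': [0.078, -0.372, -0.371], 'grip_width': 0.068}
[321. 225.] 2248 [0.6244 0.145  0.0493] [0.0408 0.0433 0.0249]
```

View pics/w33.png

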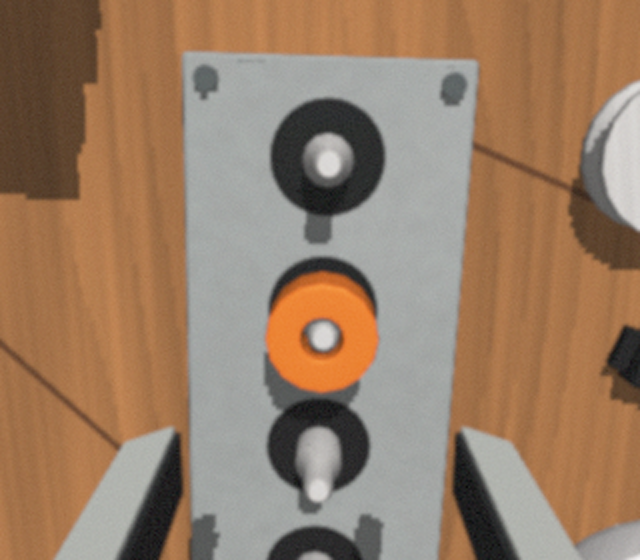

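Call:
servo_tool(motion=[50, 0.5, 1, 0, 95, 0.5, 1, 0, 118, 0.5, 1, 0, 127, 0.5, 1, 0, 131, 0.5, 1, 0, 131, 0.5, 1, 0])

```text
time_s: 52.62
ee_pos: [0.6242, 0.1444, 0.0069]
eef_rot: [0.149, 1.57, 0.15]
force: [0.1, 0.3, 0.8]
grip_width: 0.0678
```

Call:
servo_tool(motion=[0, 0, 0, 0, 0, 0, 0, 0, 0, 0, 0, 0, 0, 0, 0, 0], gripper=0.3, force=25)

```text
time_s: 53.12
ee_pos: [0.624, 0.1444, 0.0062]
eef_rot: [0.194, 1.57, 0.195]
force: [0.1, -0.0, 2.1]
grip_width: 0.0453
```

Call:
servo_tool(motion=[-10, 0, 0, 0, -30, 0, 0, 0, -60, 0, 0, 0, -100, 0, 0, 0, -150, 0, 0, 0, -200, 0, 0, 0, -240, 0, 0, 0, -240, 0, 0, 0])

```text
time_s: 54.12
ee_pos: [0.6247, 0.1446, 0.251]
eef_rot: [0.174, 1.564, 0.175]
force: [-0.4, -0.4, -0.9]
grip_width: 0.0453
```

Run:
```python
from h import *
o=st(); c=cam('wrist'); save(c,'w34.png',(160,60,480,380),1.8)
c=cam('top'); W=cloud(c); save(c,'t34.png',(50,220,270,360),3.5)
for v in (262,275,290,305,318):
  for u in (175,165,155,145,135): print((u,v),W[v,u].round(3),end=' ')
  print()
```

```text
{'time_s': 54.125, 'qpos': [0.17, 0.467, 1.117, 0.0, 1.55, 0.17], 'ee_pos': [0.625, 0.145, 0.251], 'eef_rot': [0.174, 1.564, 0.175], 'force': [-0.401, -0.356, -0.893], 'grip_width': 0.045}
(175, 262) [0.53  0.374 0.174] (165, 262) [0.531 0.401 0.159] (155, 262) [0.532 0.43  0.14 ] (145, 262) [0.533 0.458 0.124] (135, 262) [0.534 0.488 0.106] 
(175, 275) [0.5   0.373 0.178] (165, 275) [0.501 0.401 0.157] (155, 275) [0.501 0.427 0.148] (145, 275) [0.502 0.457 0.125] (135, 275) [0.503 0.487 0.108] 
(175, 290) [0.466 0.371 0.181] (165, 290) [0.466 0.399 0.164] (155, 290) [0.466 0.428 0.142] (145, 290) [0.467 0.457 0.124] (135, 290) [0.467 0.486 0.109] 
(175, 305) [0.432 0.371 0.181] (165, 305) [0.432 0.4   0.159] (155, 305) [0.431 0.427 0.144] (145, 305) [0.431 0.456 0.125] (135, 305) [0.431 0.484 0.113] 
(175, 318) [0.403 0.37  0.184] (165, 318) [0.403 0.393 0.182] (155, 318) [0.404 0.413 0.19 ] (145, 318) [0.403 0.441 0.174] (135, 318) [0.399 0.493 0.085]
```

View pics/w34.png

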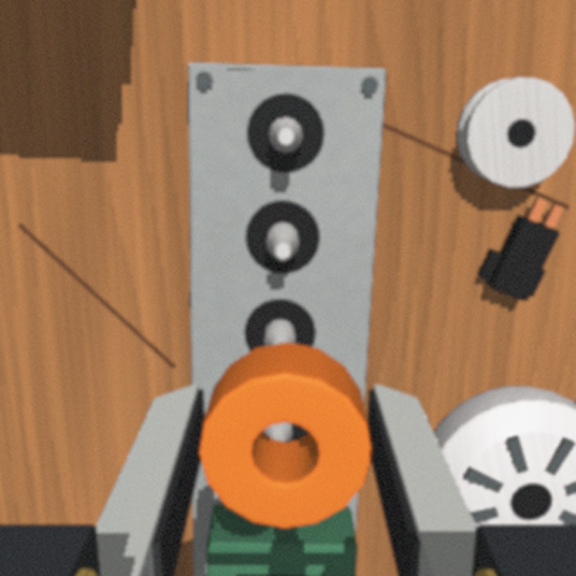

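View pics/t34.png

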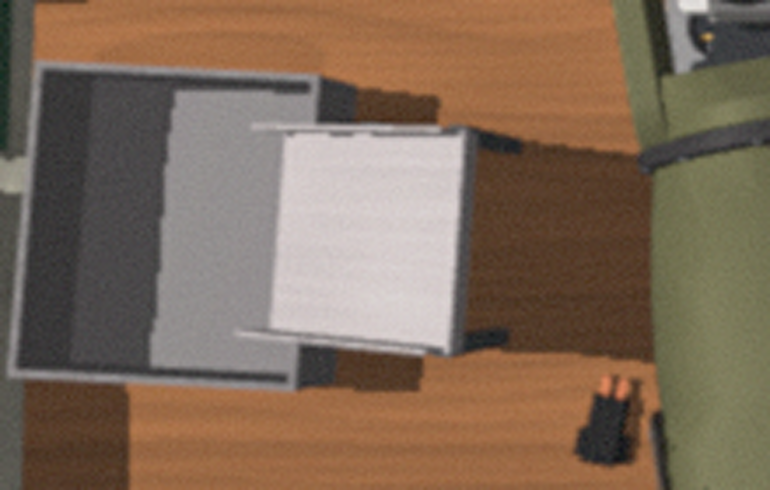

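B is held and all pins are empty. The chute floor is at z ≈ 0.160 at y = 0.40, centred on x ≈ 0.470. Moving there above the lip.

Call:
servo_tool(motion=[0, 25, -40, 0, 0, 65, -75, 0, 0, 110, -105, 0, 0, 155, -130, 0, 0, 200, -148, 0, 0, 240, -154, 0, 0, 261, -154, 0, 0, 261, -154, 0, 0, 261, -154, 0])

```text
time_s: 55.35
ee_pos: [0.4697, 0.4044, 0.2453]
eef_rot: [-2.381, 1.57, -2.381]
force: [-0.0, -1.1, -0.4]
grip_width: 0.0453
```

Run:
```python
from h import *
o=st(); c=cam('wrist'); save(c,'w35.png')
```

```text
{'time_s': 55.35, 'qpos': [0.652, 0.423, 1.193, -0.0, 1.527, 0.652], 'ee_pos': [0.47, 0.404, 0.245], 'eef_rot': [-2.381, 1.57, -2.381], 'force': [-0.011, -1.057, -0.38], 'grip_width': 0.045}
```

View pics/w35.png

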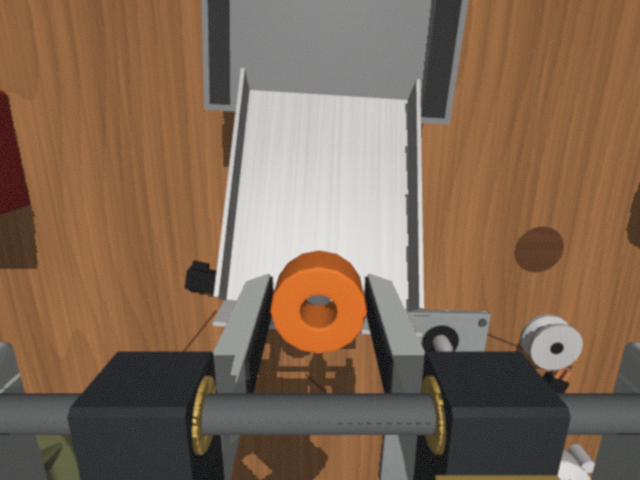

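Call:
servo_tool(motion=[30, 0, 0, 0, 60, 0, 0, 0, 78, 0, 0, 0, 86, 0, 0, 0, 90, 0, 0, 0, 90, 0, 0, 0])

```text
time_s: 56.15
ee_pos: [0.47, 0.4054, 0.1565]
eef_rot: [0.661, 1.57, 0.662]
force: [0.1, 1.1, -0.9]
grip_width: 0.0451
```

Call:
servo_tool(motion=[0, 0, 0, 0, 0, 0, 0, 0, 0, 0, 0, 0, 0, 0, 0, 0, 0, 0, 0, 0, 0, 0, 0, 0], gripper=0.65)

```text
time_s: 56.9
ee_pos: [0.4698, 0.4053, 0.156]
eef_rot: [0.545, 1.571, 0.546]
force: [-0.7, -0.2, 0.0]
grip_width: 0.0612
```

Call:
servo_tool(motion=[-30, 0, 0, 0, -80, 0, 0, 0, -110, 0, 0, 0, -130, 0, 0, 0, -130, 0, 0, 0, -130, 0, 0, 0])

```text
time_s: 57.65
ee_pos: [0.4696, 0.4052, 0.2847]
eef_rot: [-2.492, 1.569, -2.491]
force: [0.5, 0.0, -0.8]
grip_width: 0.0613
```

Run:
```python
from h import *
o=st(); c=cam('wrist'); save(c,'w36.png'); rings(c,(-.02,.3),60)
c=cam('scene'); save(c,'s36.png')
```

```text
{'time_s': 57.65, 'qpos': [0.653, 0.414, 1.116, 0.0, 1.612, 0.652], 'ee_pos': [0.47, 0.405, 0.285], 'eef_rot': [-2.492, 1.569, -2.491], 'force': [0.457, 0.041, -0.754], 'grip_width': 0.061}
```

View pics/w36.png

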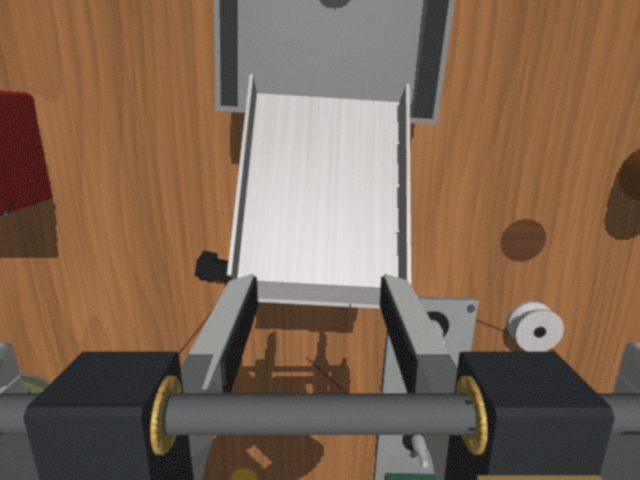

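View pics/s36.png

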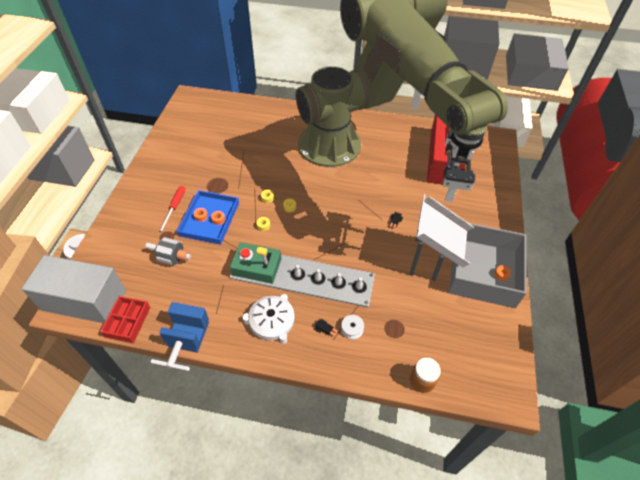

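The scene view shows B in the grey bin at (503,271), two bushes in the tray at (201,214) and (218,217), and the lever up. I'll move the arm clear for a final check.

Call:
servo_tool(motion=[-10, -40, -20, 0, -10, -90, -50, 0, -10, -140, -80, 0, -10, -190, -100, 0, -10, -230, -110, 0, -10, -230, -110, 0, -10, -230, -110, 0, -10, -230, -110, 0])

```text
time_s: 58.75
ee_pos: [0.36, 0.1759, 0.2955]
eef_rot: [-2.841, 1.57, -2.84]
force: [0.7, -0.1, -1.4]
grip_width: 0.061
```

Run:
```python
from h import *
st(); c=cam('top'); save(c,'t37.png'); c0=dict(np.load('pics/top0.npz'))
a=c['color'][100:360,50:560,::-1]; b=c0['color'][100:360,50:560,::-1]
cv2.imwrite('pics/cmp37.png',np.vstack([b,a]))
W=cloud(c);hsv=cv2.cvtColor(c['color'],cv2.COLOR_RGB2HSV)
m=((hsv[...,0]>20)&(hsv[...,0]<35)&(hsv[...,1]>120)&(W[...,2]>.1)&(W[...,2]<.18)); m[:200]=0;m[260:]=0; p=W[m]; print('knob',p.mean(0).round(4))
W0=cloud(c0);h0=cv2.cvtColor(c0['color'],cv2.COLOR_RGB2HSV);m=((h0[...,0]>20)&(h0[...,0]<35)&(h0[...,1]>120)&(W0[...,2]>.1)&(W0[...,2]<.18));m[:200]=0;m[260:]=0; print('knob0',W0[m].mean(0).round(4))
rings(c,(0,.3),20)
```

```text
{'time_s': 58.75, 'qpos': [0.363, -0.113, 1.694, 0.0, 1.562, 0.361], 'ee_pos': [0.36, 0.176, 0.295], 'eef_rot': [-2.841, 1.57, -2.84], 'force': [0.69, -0.144, -1.402], 'grip_width': 0.061}
knob [ 0.6501 -0.081   0.1586]
knob0 [ 0.6501 -0.0811  0.1587]
[ 87. 282.] 184 [0.4885 0.6381 0.0254] [0.0409 0.0398 0.03  ]
[455. 291.] 142 [ 0.4568 -0.3007  0.0272] [0.0356 0.0425 0.0183]
[480. 291.] 149 [ 0.4562 -0.3636  0.0279] [0.0356 0.0428 0.0147]
```

View pics/cmp37.png

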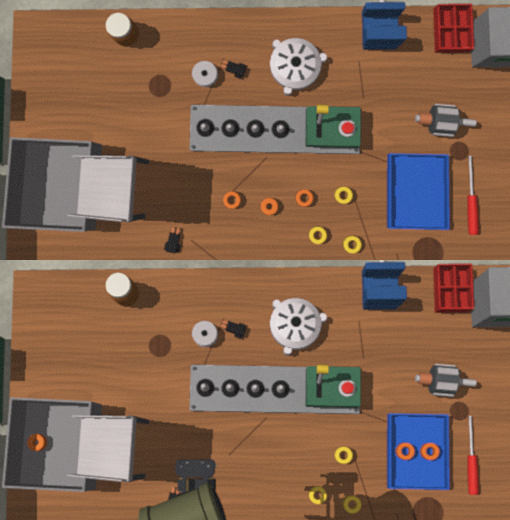

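The before and after views match. The bystanders in view are unmoved and the knob is at its starting position. Two orange rings are in the tray at (405,452) and (430,451), and one is in the bin at (37,441). Handing in.

```bash
python3 -c "
from h import *
print(ctrl.hand_in())"
```

```text
the job is handed in; nothing more can be done
None
```

The job is done and handed in at about 59 s of the 210 s allowed. No verdict was reported.

**What I did:** Three orange bushes were present. I put each on its own pin, and two slid down to the plate while the small-bore one stopped on the shoulder. I pressed the button, the lever dropped, and I pinched the knob and lifted the lever back up. The two that reached the plate went into the blue tray, and the other went down the chute into the grey bin.

**Last checks:**
- **Bushes:** two rings are in the tray, one is in the bin, and all the pins are empty.
- **Lever:** up, with the knob within 0.2 mm of its starting position.
- **Other parts:** everything visible in the final top view is unmoved, except that the arm hid one brush holder. That holder was still in place in the scene view just before.

**What went wrong or disagreed:**
- **Fingertip height:** the real fingertips sit about 30–33 mm above the reported TCP, although the interface text puts the TCP at the very end of the fingers. My first grasp closed above the ring without moving it. After that I allowed for the offset throughout.
- **Knocked bush:** one bush was knocked about 3 cm aside while waiting. I re-measured it before picking it up.
- **Wrist camera:** its pin readings were about 1–2 mm off at first. I corrected this by looking into the bores while lowering.

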